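Gauge the bore depth of a guide block

TASK

Tip the blue guide block over the step, without lifting it off the ledge, so that it drops into the nest with its bore facing up. Then take the depth gauge from its stand, lower its rod into the bore until it bottoms on the plug - the brass stop collar is pushed up the rod by the block's face - and keep it pressed there, firmly but without ramming, for about two seconds. Let go and leave the gauge standing in the bore with its rod on the plug and its collar on the block; do not disturb the grooved roller, the white tub, the steel can or the small brass nut on the ledge.

Things in the scene. Friction and masses are not known exactly. Their poses are not given: they have to be found in the camera images.
- fixture: Fixed two-level aluminium fixture. Origin on the deck (z = 0) under the middle of the step's edge; z up, x from nest to ledge, y along the edge. Ledge: x 0 to 125 mm, y -100 to 100, flat top 38 mm above the deck, upright step face at x = 0. Two posts stand on it at x 85, y +85 and -85 mm: 14 mm thick with a 26 mm knob, tops 130 mm above the deck.
- nest (a point): Middle of the nest's flat grey floor, 58 mm before the step's edge, 6 mm above the deck (so the step is 32 mm high); axes as the fixture's. The floor spans 116 mm along x, 108 mm along y, with 8 mm wide rails along its sides and front, tops 14 mm above the deck.
- block_center (a point): Centre of the loose blue plastic guide block: 56 mm along its x, 50 along y, 60 along z; 0.2 to 0.5 kg. Starts on the ledge, z up, its x within 0.3 rad of the fixture's, centre 45 to 65 mm behind the edge. Pushed towards the nest it tips over as its centre passes the edge, and lands on its -x face: bore up, top face 62 mm above the deck, centre 34 mm.
- bore_mouth (a point): Centre of the mouth of the blind bore, in the middle of the block's +x face, 28 mm from its centre (this face looks away from the nest at the start). Bore along the block's x, 14 mm diameter, 2 mm chamfer.
- bore_floor: Brass end plug that closes the bore: flat disc, 13.6 mm diameter, too stiff for the rod to move. Origin at the centre of its exposed face, axes as the block's (x towards the mouth). It lies 24 to 40 mm below the mouth, different each time.
- stand: Fixed stand of the gauge. Origin on the deck on the tube's axis, z up. Yellow tube, 50 mm outside, 38 mm inside diameter, rim 95 mm above the deck. Two steel guard pins, 12 mm thick, stand at its y = +50 and -50 mm, tops 143 mm above the deck: grasp with the fingers on the x sides. Base plate 60 x 120 x 5 mm.
- gauge_grip (a point): Point on the axis of the depth gauge's black head (24 mm diameter, from 24 mm below to 16 mm above this point; red band) where it is gripped. Below it a flange, 46 mm diameter, 4 mm thick, that rests on the tube's rim at the start; then the rod, 9 mm diameter, 85 mm long, hanging in the tube. z from tip to head. Loose, 0.14 kg. In the stand 123 mm above the deck.
- rod_tip (a point): Centre of the chamfered lower end of the gauge's rod, 113 mm below gauge_grip on the same axis.
- collar_face (a point): Centre of the under side of the brass stop collar on the rod: 30 mm diameter, 12 mm tall. It slides along the rod with about 1.5 N of friction and stays where it is pushed; at the start it is 14 to 20 mm above the tip, at most 64 mm.
- roller_center (a point): Centre of a bystander: grooved steel roller, 76 mm diameter, 32 mm tall, loose on a round aluminium pedestal 90 mm in diameter and 30 mm tall.
- tub_center (a point): Centre of a bystander: closed white tub, 68 mm diameter, 75 mm tall, loose on the deck.
- nut_center (a point): Centre of a bystander: small brass flanged nut, 22 mm diameter, 16 mm tall, loose on the ledge beside the block, 68 to 78 mm to the +y side of the middle and 20 to 50 mm behind the edge.
- can_center (a point): Centre of a bystander: steel can, 64 mm diameter, 100 mm tall, loose on the deck.
Not all that is in view belongs to the job. What is shaped like the part that bears gauge_grip but orange or purple is not meant.

How it is judged (in metres and radians):
On the way, in this order (a step that is already met when the one before it is completed fails the run):
1. the block has tumbled into the nest and lies still with its bore facing up (angle between block_center's own x axis and vertical below 0.06 rad and x of block_center in the frame of fixture between -0.1 and -0.015 m and y of block_center in the frame of fixture between -0.035 and 0.035 m and z of block_center in the frame of fixture between 0.028 and 0.04 m and linear speed of block below 0.02 m/s), for 0.2 s.
2. the rod is held pressed on the plug (2 N or more) with the collar on the block's face, for 1 s (angle between block_center's own x axis and vertical below 0.06 rad and x of block_center in the frame of fixture between -0.1 and -0.015 m and y of block_center in the frame of fixture between -0.035 and 0.035 m and z of block_center in the frame of fixture between 0.028 and 0.04 m and x of rod_tip in the frame of bore_floor between -0.004 and 0.002 m and horizontal distance between rod_tip and bore_floor below 0.006 m and x of collar_face in the frame of block_center between 0.025 and 0.031 m and contact force between gauge and bore_floor above 2 N), for 1 s.
At the end, for the whole second after the job is handed in: Block in the nest, bore up within 0.06 rad, centre 15 to 100 mm before the edge, within 35 mm of the middle; gauge released in the bore, upright within 0.12 rad, tip within 2 mm of the plug, collar within 3 mm of the block's face; all at rest; roller, tub, can, nut within 20 mm of their starts (all of step 1 and x of rod_tip in the frame of bore_floor between -0.004 and 0.002 m and horizontal distance between rod_tip and bore_floor below 0.006 m and x of collar_face in the frame of block_center between 0.025 and 0.031 m and angle between rod_tip's own z axis and vertical below 0.12 rad and linear speed of gauge below 0.02 m/s and contact force between the fingers and gauge below 0.1 N and distance of each of roller_center, tub_center, can_center, nut_center from where it was at the start of the episode below 0.02 m); the robot touches nothing.
It fails at once if the block is lifted off the ledge (its centre more than 100 mm above the deck) (height (world z) of block_center above 0.1 m).
It fails at once if the rod is rammed on the plug with more than 45 N (contact force between gauge and bore_floor above 45 N).
It fails at once if a bystander (roller, tub, can or nut) is moved by more than 20 mm (distance of any of roller_center, tub_center, can_center, nut_center from where it was at the start of the episode above 0.02 m).
It also fails if it takes over 61 s, if anything falls off the work surface, if the arm or the gripper's body presses on something with over 40 N, if the wrist force passes 120 N, or if a joint passes its speed limit or range.

ROBOT

A 6-joint arm with a two-finger parallel gripper is mounted at the origin on the work surface. World frame = base frame: x ahead of the robot, y to its left, z up, the work surface at z = 0. Lengths are in mm, angles in degrees, forces in N, time in s.
With the tool pointing down it reaches from about 325 to 900 mm from the base axis. Payload 6.1 kg.
Tool frame: the origin (TCP) lies between the finger pads; the fingertips stand 17 mm ahead of it and the grasp point (between the pads) lies 2 mm behind it; x points along the fingers, y is the direction in which the jaws open and shut, and the axes are right-handed (so a half turn about x gives the same grasp; the last joint's range is limited). The gripper opens to 85 mm and grips with 20 to 120 N. Pads are 22 mm wide; open, the fingers measure 114 mm over their backs; the gripper's body (76 mm by 85 mm) begins 54 mm behind the grasp point. The pads swing forward as they close: fully open they stand 13 mm farther back than shut.
Start: joints at [57.748, 12.628, 87.462, -0, 79.91, -7.225], TCP at [264.399, 566.312, 248.3] pointing down, gripper open.
Joint ranges: [-170.65, 170.65], [-52.31, 119.04], [5.05, 147.46], [-71.25, 251.25], [11.57, 151.72], [-153.62, 153.62]. Speed limits (degrees/s): [147.25, 147.25, 172.46, 180, 180, 180].

INTERFACE

Orientations are given as [roll, pitch, yaw] about the fixed x, y, z axes, in that order (R = Rz(yaw) Ry(pitch) Rx(roll)).
In Python, from bench import robot gives the robot as it stands. The module is installed in compiled form; this text tells all that it offers.
- The arm moves only by the shell command python3 -m creep 'ROWS' [FORCE]. ROWS is JSON, a list of rows, each an object with "translation": the shift along the tool's x, y, z in m, a list of three; "yaw": the turn about the tool's x in rad; "grip": the closure, from 0 (fully open) to 1 (shut). In form: [{"translation": [dx, dy, dz], "yaw": yaw, "grip": grip}, ...]. A call has 1 to 20 rows; each row shifts and turns the pose as measured when the row begins, along the tool's axes as they then stand; what a row does not reach is not made up. A row lasts 1/8 s, in which the tool goes at most 62.5 mm and 10.7 degrees, less where a joint would pass 70% of its speed; a pose out of reach is approached as far as the arm can. A call is refused whole if a number of a shift passes 0.0625 or a number of a turn 0.188, either way. A call with a gripper value outside its range is refused whole. The fingers move at their own pace and stop on an object; FORCE is the grip in N (left out, the last holds). Time passes only in rows, so rows that do not move let the fingers close. It gives the time, the measured TCP pose, the force and the opening at its end, in the units of the state.
- robot.read_state(): the state, without advancing time (a new reading comes with each control period).
- robot.capture(name): name is "side" or "top" or "wrist"; returns the picture (420x560x3 uint8, red, green, blue); there is no depth.
- robot.get_calibration(name): a dict with "mtx" (3x3 intrinsics, pixels), "cam_to_world" (4x4, takes a point from camera to world coordinates). Camera axes: x right, y down, z forward; pixel columns grow to the right and rows downward; lengths in mm; the calibration is good to about 2 mm. The wrist camera is an equidistant fisheye: a pixel r from the principal point sees the ray r / f radians off the axis. A picture is of the moment at which its call begins: read the wrist's pose just before it. get_calibration takes no time and is no camera call; for the wrist camera it gives the pose at the moment of the call.
- robot.job_done(): hands the job in, once; it reports no verdict.
Trained networks look in the newest picture that a camera, given by its name, has taken for a name from the list of things; names that differ only in an ending like _2 or _b are one class to them, and where a whole thing is asked for, a point or a joint stands for the part that bears it (a point fixed in the world has none). Each returns a list of dicts, best first, with "score" (0 to 1); they miss things now and then, are a little off and sometimes report something else, mostly with a low value. They report only what shows in the picture. A call takes as long as a camera call. They do not tell look-alikes from the thing itself.
- robot.boxes_of(camera, label): "centre" ([column, row] in pixels, amid what is visible of it).
- robot.trace(camera, label): "pixels" (420x560 bool, what is visible of it) and "centre" ([column, row] in pixels, amid what is visible of it).
- robot.mark_of(camera, label): "centre" ([column, row] in pixels: a listed point, or the origin of a listed thing).
The state is a dict: "clock": time; "joint_positions": joint angles; "dq": joint speeds; "joint_torque": joint torques, N m; "position": TCP position; "tcp_rot": TCP orientation; "contact_force": force on the tool from outside, world axes, zero at the start; "torque": the same for the moment, N m; "grip_width": finger opening in mm.
Only numpy, scipy, OpenCV 4.12 (cv2) and the standard library are available. Lean on these libraries where they do the work, as an engineer would, in place of code of your own. Each camera call takes 0.05 s, during which the arm holds its last target.

## Working session

There is one attempt and no reset: what is moved stays moved. The work goes in short steps, Python scripts to look and compute and a shell command to move; the robot and the scene stay as the last step left them, time stands still between calls to the robot, and variables do not carry over. Pictures are saved under pics/ and viewed, and the job is handed in when it is done.

```bash
ls; mkdir -p pics; cat > h.py <<'E'
import numpy as np, cv2
from bench import robot
from scipy.spatial.transform import Rotation as R
def snap(n,f):
    im=robot.capture(n); cv2.imwrite('pics/'+f,cv2.cvtColor(np.asarray(im),cv2.COLOR_RGB2BGR)); return im
def ray(n,px,cal=None):
    c=cal or robot.get_calibration(n); K=np.array(c['mtx']);T=np.array(c['cam_to_world'])
    u=(px[0]-K[0,2])/K[0,0]; v=(px[1]-K[1,2])/K[1,1]
    if n=='wrist':
        r=np.hypot(u,v); d=np.array([np.sin(r)*u/max(r,1e-9),np.sin(r)*v/max(r,1e-9),np.cos(r)])
    else: d=np.array([u,v,1.])
    d=T[:3,:3]@d; return T[:3,3],d/np.linalg.norm(d)
def atz(n,px,z,cal=None):
    o,d=ray(n,px,cal); return o+d*(z-o[2])/d[2]
def proj(n,P,cal=None):
    c=cal or robot.get_calibration(n); K=np.array(c['mtx']);T=np.linalg.inv(np.array(c['cam_to_world']))
    p=T[:3,:3]@np.asarray(P,float)+T[:3,3]
    if n=='wrist':
        rho=np.hypot(p[0],p[1]);r=np.arctan2(rho,p[2]);u,v=p[0]/rho*r,p[1]/rho*r
    else: u,v=p[0]/p[2],p[1]/p[2]
    return np.array([K[0,0]*u+K[0,2],K[1,1]*v+K[1,2]])
def tri(obs):
    A=np.zeros((3,3));b=np.zeros(3)
    for o,d in obs:
        M=np.eye(3)-np.outer(d,d);A+=M;b+=M@o
    return np.linalg.solve(A,b)
def tool():
    s=robot.read_state(); return np.array(s['position']),R.from_euler('xyz',s['tcp_rot'],degrees=True).as_matrix()
E
python3 - <<'E'
from h import *
s=robot.read_state();print(s)
p,Rt=tool();print(Rt.round(3))
for n in ['side','top','wrist']:
    snap(n,n+'0.png'); c=robot.get_calibration(n); print(n,np.array(c['mtx']).round(1).tolist(),np.array(c['cam_to_world']).round(3).tolist())
E
```

```text
pics
{'clock': 0.0, 'joint_positions': array([ 5.77469910e+01,  1.26761503e+01,  8.75269585e+01,  4.49735032e-04,
        7.99097665e+01, -7.22744656e+00]), 'dq': array([-0.06021875, -0.03407574,  0.08804368,  0.05441195,  0.03425751,
        0.03116812]), 'joint_torque': array([-1.08164673e-03, -4.96892917e+01, -3.89401853e+01, -1.41638802e-04,
        1.11880543e-02,  4.28901399e-05]), 'position': array([264.10301772, 565.81891567, 247.17835789]), 'tcp_rot': array([ -97.45212186,   89.88712375, -122.47776355]), 'contact_force': array([ 0.20461623,  0.60344391, -0.12937868]), 'torque': array([-0.02642331,  0.05258318,  0.00698295]), 'grip_width': 85.29286260626557}
[[-0.001  0.423  0.906]
 [-0.002  0.906 -0.423]
 [-1.    -0.002 -0.   ]]
side [[410.4, 0.0, 275.0], [0.0, 410.4, 206.2], [0.0, 0.0, 1.0]] [[0.868, -0.374, 0.328, 253.628], [-0.497, -0.666, 0.556, -503.019], [0.011, -0.646, -0.764, 882.064], [0.0, 0.0, 0.0, 1.0]]
top [[541.2, 0.0, 277.8], [0.0, 541.2, 211.9], [0.0, 0.0, 1.0]] [[-0.027, -0.982, 0.186, 377.749], [-1.0, 0.026, -0.006, 63.573], [0.001, -0.186, -0.983, 1255.582], [0.0, 0.0, 0.0, 1.0]]
wrist [[325.2, 0.0, 278.2], [0.0, 325.2, 208.4], [0.0, 0.0, 1.0]] [[0.423, 0.858, 0.29, 189.068], [0.906, -0.401, -0.136, 600.691], [-0.001, 0.32, -0.947, 373.017], [0.0, 0.0, 0.0, 1.0]]
```

View pics/side0.png

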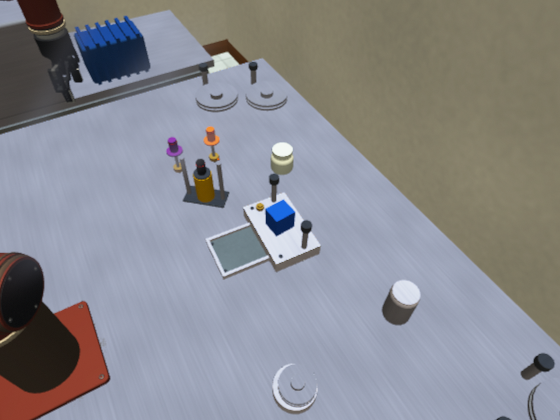

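View pics/top0.png

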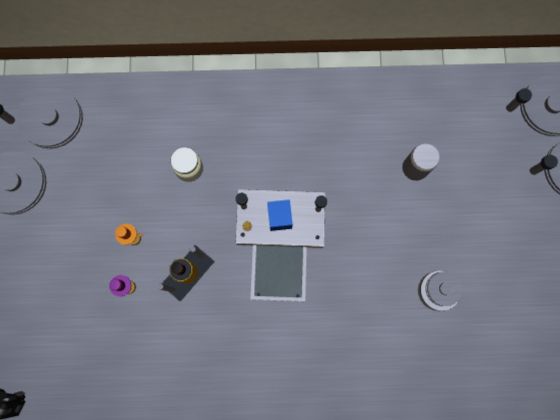

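View pics/wrist0.png

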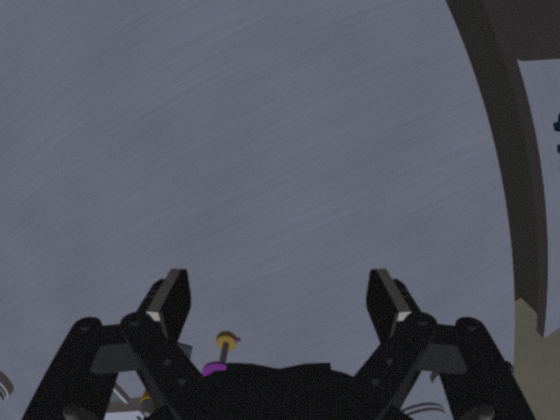

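```bash
python3 - <<'E'
from h import *
for l in ['fixture','nest','block_center','bore_mouth','stand','gauge_grip','roller_center','tub_center','nut_center','can_center','collar_face','rod_tip']:
    for n in ['side','top']:
        print(l,n,[(np.round(d['centre']).tolist(),round(d['score'],2)) for d in robot.mark_of(n,l)][:4])
print(robot.read_state()['clock'])
E
```

```text
fixture side [([259.0, 243.0], 0.62)]
fixture top [([281.0, 247.0], 0.64)]
nest side [([238.0, 249.0], 0.77)]
nest top [([280.0, 271.0], 0.89)]
block_center side [([279.0, 217.0], 0.78)]
block_center top [([280.0, 210.0], 0.82)]
bore_mouth side [([286.0, 216.0], 0.8), ([260.0, 203.0], 0.59)]
bore_mouth top []
stand side [([207.0, 195.0], 0.93)]
stand top [([192.0, 274.0], 0.68)]
gauge_grip side [([197.0, 167.0], 0.77), ([175.0, 140.0], 0.53), ([213.0, 134.0], 0.53)]
gauge_grip top [([120.0, 232.0], 0.81), ([178.0, 267.0], 0.63)]
roller_center side [([298.0, 383.0], 0.83)]
roller_center top [([444.0, 288.0], 0.86)]
tub_center side [([280.0, 154.0], 0.57)]
tub_center top [([186.0, 161.0], 0.81)]
nut_center side [([259.0, 204.0], 0.37)]
nut_center top [([248.0, 228.0], 0.41)]
can_center side [([400.0, 300.0], 0.57)]
can_center top [([424.0, 164.0], 0.89)]
collar_face side [([213.0, 160.0], 0.56), ([178.0, 170.0], 0.48)]
collar_face top [([132.0, 237.0], 0.49), ([130.0, 288.0], 0.42), ([279.0, 244.0], 0.27), ([277.0, 272.0], 0.27)]
rod_tip side [([214.0, 159.0], 0.88), ([181.0, 172.0], 0.71)]
rod_tip top [([138.0, 238.0], 0.78), ([132.0, 288.0], 0.7)]
1.35
```

The side view shows the block at (280,218) on the ledge with the nest towards the robot. The black gauge is at (201,170) in its stand, and the look-alikes are orange and purple. In the top view the gauge head is at (181,269) and the block top at (280,211). The wrist sees mostly bare deck.

```bash
python3 - <<'E'
from h import *
im=cv2.imread('pics/top0.png')
cv2.imwrite('pics/c1.png',cv2.resize(im[180:310,225:335],None,fx=4.5,fy=4.5,interpolation=cv2.INTER_CUBIC))
cv2.imwrite('pics/c2.png',cv2.resize(im[220:320,100:230],None,fx=5,fy=5,interpolation=cv2.INTER_CUBIC))
im=cv2.imread('pics/side0.png')
cv2.imwrite('pics/c3.png',cv2.resize(im[120:290,150:330],None,fx=3.5,fy=3.5,interpolation=cv2.INTER_CUBIC))
for l,(s,t) in dict(fix=((259,243),(281,247)),nest=((238,249),(280,271)),block=((279,217),(280,210)),grip=((200,168),(180,268)),roller=((298,383),(444,288)),tub=((280,154),(186,161)),nut=((259,204),(248,228)),can=((400,300),(424,164))).items():
    print(l,tri([ray('side',s),ray('top',t)]).round(1))
E
```

```text
fix [5.327e+02 5.050e+01 1.000e-01]
nest [475.3  54.7   8.7]
block [601.   53.2  66.9]
grip [477.1 265.6 116.7]
roller [ 426.3 -308.4   43.6]
tub [725.2 264.8  57.2]
nut [571.5 123.2  60. ]
can [ 704.  -277.8   73.2]
```

View pics/c1.png

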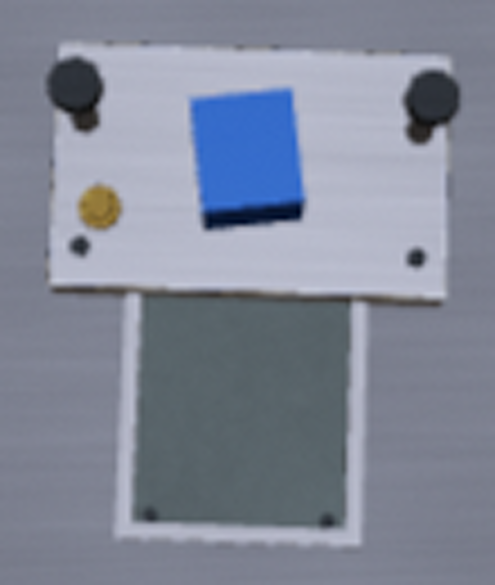

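View pics/c2.png

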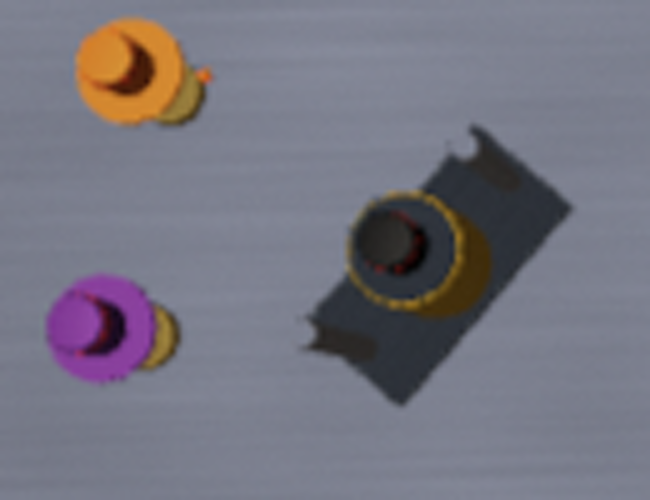

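View pics/c3.png

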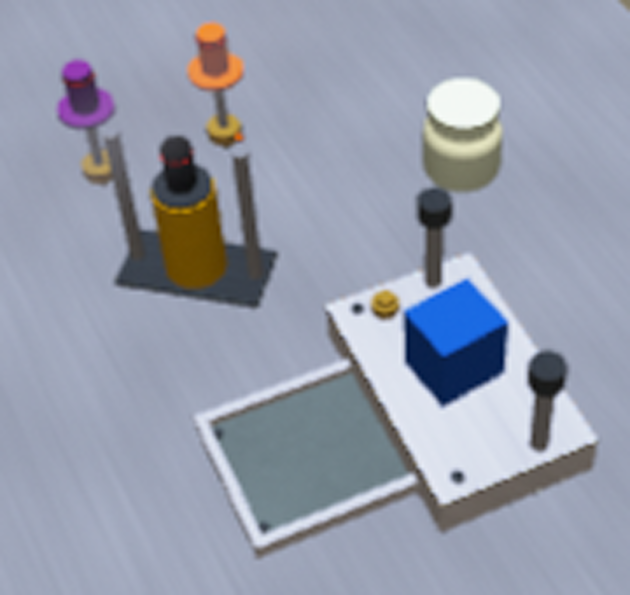

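```bash
python3 - <<'E'
from h import *
def P(o,f,u,v,z): return atz('top',(o[0]+(u+.5)/f-.5,o[1]+(v+.5)/f-.5),z)
a=lambda u,v,z:P((225,180),4.5,u,v,z); b=lambda u,v,z:P((100,220),5,u,v,z)
TL,TR,BR,BL=[a(*q,38) for q in [(60,42),(450,55),(443,298),(50,288)]]
print('ledge',[x[:2].round(1) for x in (TL,TR,BR,BL)])
for v in (TL-TR,BL-BR): print('y-dir len',np.linalg.norm(v).round(1),'yaw',np.degrees(np.arctan2(-v[0],v[1])).round(2))
for v in (TL-BL,TR-BR): print('x-dir len',np.linalg.norm(v).round(1),'yaw',np.degrees(np.arctan2(v[1],v[0])).round(2))
print('origin',(BL+BR)/2,'from top',(TL+TR)/2,'nest front',(a(115,535,14)+a(360,545,14))/2)
B=[a(*q,98) for q in [(191,99),(292,89),(303,203),(204,214)]]
print('block c',sum(B)/4,[np.linalg.norm(B[i]-B[i-1]).round(1) for i in range(4)])
for v in (B[0]-B[1],B[3]-B[2]): print('y yaw',np.degrees(np.arctan2(-v[0],v[1])).round(2))
for v in (B[0]-B[3],B[1]-B[2]): print('x yaw',np.degrees(np.arctan2(v[1],v[0])).round(2))
S=[b(*q,143) for q in [(466,148),(308,330)]]; print('pins',S,sum(S)/2,np.linalg.norm(S[0]-S[1]))
S=[b(*q,5) for q in [(475,125),(572,207),(402,405),(302,320)]]; print('base',sum(S)/4,[np.linalg.norm(S[i]-S[i-1]).round(1) for i in range(4)],[np.degrees(np.arctan2(*(S[i]-S[i-1])[[1,0]])).round(1) for i in range(4)])
print('gauge top z139',b(387,238,139),'flange z99',b(405,250,99))
print('nut',a(99,207,54),'knobs',a(75,84,130),a(432,97,130))
E
```

```text
ledge [array([664.6, 146.7]), array([652.4, -53. ]), array([527.4, -44.1]), array([537.7, 153.4])]
y-dir len 200.1 yaw -3.49
y-dir len 197.8 yaw -3.01
x-dir len 127.0 yaw -3.03
x-dir len 125.4 yaw -4.08
origin [532.55674149  54.65089516  38.        ] from top [658.52257585  46.83377261  38.        ] nest front [410.66608047  62.43909069  14.        ]
block c [593.97922943  52.67845054  98.        ] [np.float64(56.9), np.float64(49.3), np.float64(56.4), np.float64(48.0)]
y yaw 4.24
y yaw 4.88
x yaw 4.98
x yaw 3.62
pins [array([514.70988054, 234.38562882, 143.        ]), array([441.83830384, 298.62459192, 143.        ])] [478.27409219 266.50511037 143.        ] 97.14376496084883
base [478.59540032 268.25455744   5.        ] [np.float64(118.3), np.float64(59.7), np.float64(117.8), np.float64(60.9)] [np.float64(-42.0), np.float64(-131.3), np.float64(138.6), np.float64(49.2)]
gauge top z139 [478.81746153 267.44016446 139.        ] flange z99 [477.12093323 267.03500966  99.        ]
nut [575.72693126 127.22748972  54.        ] knobs [622.38434806 133.58069403 130.        ] [611.5922298  -34.82571515 130.        ]
```

```bash
cat >> h.py <<'E'
def need(target,jawdeg=None):
    p,Rt=tool(); d=Rt.T@(np.asarray(target,float)-p)
    a=np.degrees(np.arctan2(Rt[1,1],Rt[0,1])); s=robot.read_state()
    print('t',s['clock'],'p',p.round(1),'need mm tool',d.round(1),'jaw',a.round(2),'F',np.round(s['contact_force'],1),'w',round(s['grip_width'],1),'tilt x',Rt[:,0].round(3))
    if jawdeg is not None:
        e=(jawdeg-a+180)%360-180; print('yaw rad',round(-np.radians(e),4))
E
python3 -m creep '[{"translation":[0,-0.028,0.052],"yaw":-0.188,"grip":0.7},{"translation":[0,-0.014,0.055],"yaw":-0.18,"grip":0.7},{"translation":[0,-0.042,0.036],"yaw":0,"grip":0.7},{"translation":[0,-0.042,0.036],"yaw":0,"grip":0.7},{"translation":[0,-0.042,0.036],"yaw":0,"grip":0.7}]'
python3 -c "
from h import *
need([650.4,49.3,247],86.6)"
```

```text
clock: 1.98
position: [450.9, 358.4, 248.4]
tcp_rot: [64.9, 89.9, 61.7]
contact_force: [-0.1, 1.3, -0.2]
grip_width: 25.7
t 1.975 p [450.9 358.4 248.4] need mm tool [   1.  -297.6  216.2] jaw 86.84 F [-0.1  1.3 -0.2] w 25.7 tilt x [ 0.001  0.002 -1.   ]
yaw rad 0.0042
```

```bash

python3 -m creep '[{"translation":[0,-0.049,0.036],"yaw":0.004,"grip":0.7},{"translation":[0,-0.049,0.036],"yaw":0,"grip":0.7},{"translation":[0,-0.049,0.036],"yaw":0,"grip":0.7},{"translation":[0,-0.049,0.036],"yaw":0,"grip":0.7},{"translation":[0,-0.049,0.036],"yaw":0,"grip":0.7},{"translation":[0,-0.045,0.032],"yaw":0,"grip":0.7},{"translation":[0,0,0],"yaw":0,"grip":0.7}]'
python3 - <<'E'
from h import *
need([650.4,49.3,67],86.6)
snap('wrist','w1.png'); snap('top','t1.png')
E
```

```text
clock: 2.85
position: [652.4, 42.8, 249.1]
tcp_rot: [29.7, 89.7, 26.1]
contact_force: [-0.9, 1.5, 0.6]
grip_width: 25.6
t 2.85 p [652.4  42.8 249.1] need mm tool [182.1   5.9  -3.3] jaw 86.33 F [-0.9  1.5  0.6] w 25.6 tilt x [ 0.005  0.002 -1.   ]
yaw rad -0.0047
```

View pics/w1.png

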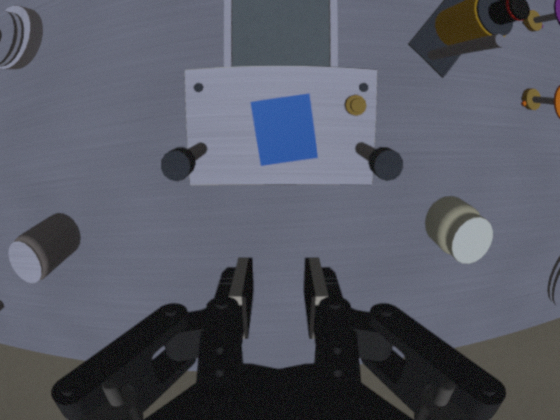

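The wrist view shows the block top with corners at about (251,101), (308,93), (317,157) and (262,165). The nut is at (356,105) and the knobs at (178,164) and (387,164). I'll cross-check these positions.

```bash
python3 - <<'E'
from h import *
c=robot.get_calibration('wrist')
B=[atz('wrist',q,98,c) for q in [(251,101),(308,93),(317,157),(262,165)]]
print(sum(B)/4,[np.linalg.norm(B[i]-B[i-1]).round(1) for i in range(4)])
L=[atz('wrist',q,38,c) for q in [(186,70),(377,70),(372,185),(191,185)]];print([x.round(1)[:2] for x in L])
print('knobs',atz('wrist',(178,164),130,c),atz('wrist',(387,164),130,c),'nut',atz('wrist',(356,105),54,c))
E
```

```text
[592.03133073  55.74088666  98.        ] [np.float64(56.0), np.float64(48.1), np.float64(55.6), np.float64(48.1)]
[array([526.2, -40.8]), array([537.5, 156.8]), array([662.2, 149.7]), array([650. , -48.5])]
knobs [609.68761895 -29.85271146 130.        ] [619.64586747 134.98333118 130.        ] nut [574.51242775 128.56457983  54.        ]
```

```bash

python3 -m creep '[{"translation":[0.045,0.006,-0.002],"yaw":-0.004,"grip":0.7},{"translation":[0.055,0,0],"yaw":0,"grip":0.7},{"translation":[0.05,0,0],"yaw":0,"grip":0.7},{"translation":[0.028,0,0],"yaw":0,"grip":0.7},{"translation":[0,0,0],"yaw":0,"grip":0.7}]'
python3 - <<'E'
from h import *
need([650.4,50.5,67],86.6)
snap('side','s2.png'); snap('wrist','w2.png')
E
```

```text
clock: 3.58
position: [648.1, 63.0, 69.5]
tcp_rot: [42.0, 89.5, 39.3]
contact_force: [0.0, 0.2, 0.2]
grip_width: 25.2
t 3.575 p [648.1  63.   69.5] need mm tool [  2.5 -12.4   2.8] jaw 87.33 F [0.  0.2 0.2] w 25.2 tilt x [ 0.007  0.006 -1.   ]
yaw rad 0.0127
```

View pics/s2.png

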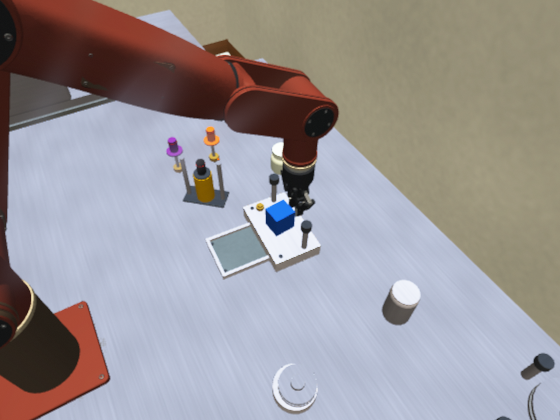

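View pics/w2.png

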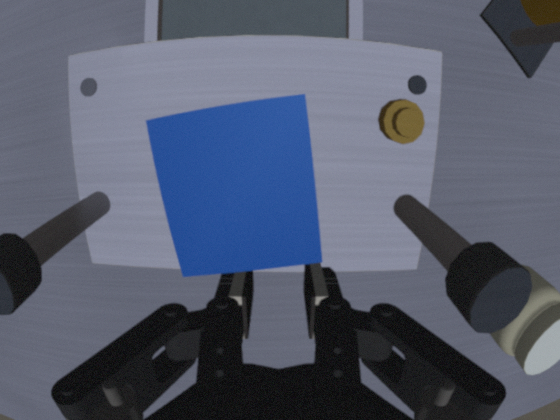

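The gripper is behind the block, clear of both posts, but about 12 mm too far to +y. I'll correct that and then push.

```bash

python3 -m creep '[{"translation":[0.001,-0.006,0],"yaw":0.01,"grip":0.7},{"translation":[0,-0.005,0],"yaw":0,"grip":0.7},{"translation":[0,0,0],"yaw":0,"grip":0.7}]'
python3 - <<'E'
from h import *
need([650.4,50.5,67],86.6)
E
```

```text
clock: 4.05
position: [653.5, 51.2, 77.7]
tcp_rot: [16.9, 88.7, 13.7]
contact_force: [-0.6, -0.5, 0.6]
grip_width: 25.6
t 4.05 p [653.5  51.2  77.7] need mm tool [10.6 -1.  -3.3] jaw 86.74 F [-0.6 -0.5  0.6] w 25.6 tilt x [ 0.022  0.005 -1.   ]
yaw rad 0.0025
```

```bash

python3 -m creep '[{"translation":[0.008,-0.001,0],"yaw":0,"grip":0.7}]'
python3 -m creep '[{"translation":[0,0,0],"yaw":0,"grip":0.7}]'
python3 -m creep '[{"translation":[0,0,0],"yaw":0,"grip":0.7}]'
python3 - <<'E'
from h import *
need([650.4,50.5,67],86.6)
E
```

```text
clock: 4.18
position: [654.7, 50.0, 70.9]
tcp_rot: [15.3, 88.6, 12.0]
contact_force: [0.1, 0.1, -0.9]
grip_width: 25.7
clock: 4.3
position: [654.0, 49.8, 69.9]
tcp_rot: [16.4, 88.6, 13.1]
contact_force: [-0.3, -0.2, -1.0]
grip_width: 25.3
clock: 4.42
position: [654.0, 49.7, 69.7]
tcp_rot: [16.6, 88.7, 13.3]
contact_force: [-0.8, -0.5, 0.1]
grip_width: 25.4
t 4.425 p [654.   49.7  69.7] need mm tool [ 2.6  0.5 -3.7] jaw 86.69 F [-0.8 -0.5  0.1] w 25.4 tilt x [ 0.023  0.005 -1.   ]
yaw rad 0.0016
```

```bash

python3 -m creep '[{"translation":[0.003,0,-0.008],"yaw":0,"grip":0.7},{"translation":[0,0,-0.01],"yaw":0,"grip":0.7},{"translation":[0,0,-0.01],"yaw":0,"grip":0.7},{"translation":[0,0,-0.01],"yaw":0,"grip":0.7},{"translation":[0,0,-0.01],"yaw":0,"grip":0.7},{"translation":[0,0,0],"yaw":0,"grip":0.7}]'
python3 - <<'E'
from h import *
need([650.4,50.5,67],86.6)
snap('wrist','w3.png')
E
```

```text
clock: 5.18
position: [603.3, 52.9, 66.1]
tcp_rot: [15.2, 88.5, 11.9]
contact_force: [-0.9, 0.4, -0.3]
grip_width: 25.6
t 5.175 p [603.3  52.9  66.1] need mm tool [ 0.3  0.3 47.2] jaw 86.72 F [-0.9  0.4 -0.3] w 25.6 tilt x [ 0.025  0.005 -1.   ]
yaw rad 0.002
```

View pics/w3.png

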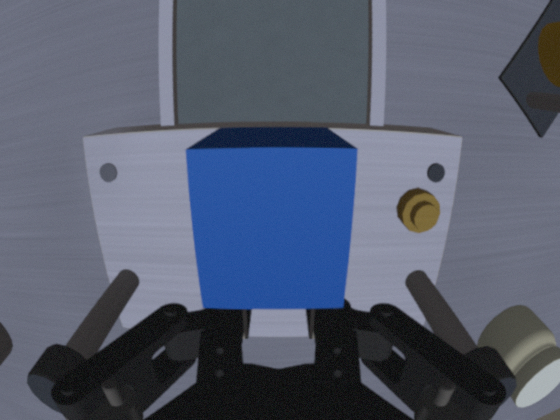

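The block is now square to the fixture, with its top from (190,150) to (355,305) and its front face near the edge. I'll keep pushing over the step.

```bash

python3 -m creep '[{"translation":[0,0,-0.008],"yaw":0,"grip":0.7},{"translation":[0,0,-0.01],"yaw":0,"grip":0.7},{"translation":[0,0,-0.01],"yaw":0,"grip":0.7},{"translation":[0,0,-0.004],"yaw":0,"grip":0.7},{"translation":[0,0,0],"yaw":0,"grip":0.7}]'
python3 - <<'E'
from h import *
need([650.4,50.5,67],86.6)
snap('wrist','w4.png');snap('side','s4.png')
E
```

```text
clock: 5.85
position: [569.7, 54.8, 65.3]
tcp_rot: [14.9, 88.5, 11.6]
contact_force: [-0.7, -0.4, -0.3]
grip_width: 25.6
t 5.85 p [569.7  54.8  65.3] need mm tool [ 0.4  0.3 80.8] jaw 86.71 F [-0.7 -0.4 -0.3] w 25.6 tilt x [ 0.026  0.005 -1.   ]
yaw rad 0.002
```

View pics/w4.png

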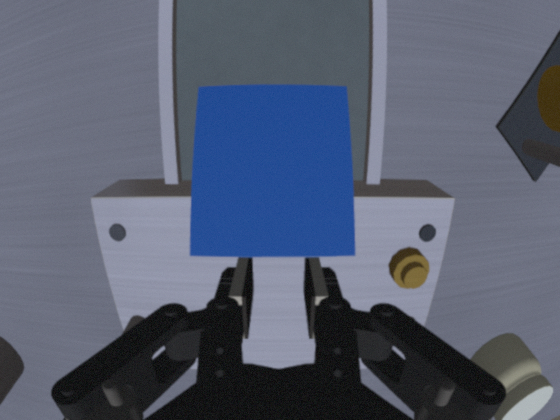

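View pics/s4.png

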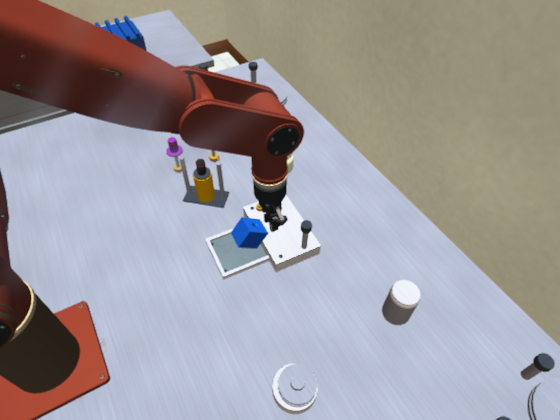

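The side view catches the block tipping over the edge at (250,233). I'll wait and look again.

```bash

python3 -m creep '[{"translation":[0,0,0],"yaw":0,"grip":0.7},{"translation":[0,0,0],"yaw":0,"grip":0.7},{"translation":[0,0,0],"yaw":0,"grip":0.7},{"translation":[0,0,0],"yaw":0,"grip":0.7}]'
python3 - <<'E'
from h import *
need([650.4,50.5,67],86.6)
im=snap('wrist','w5.png');snap('side','s5.png')
im=cv2.imread('pics/s5.png');cv2.imwrite('pics/s5c.png',cv2.resize(im[180:300,190:340],None,fx=5,fy=5))
E
```

```text
clock: 6.45
position: [570.0, 54.8, 64.8]
tcp_rot: [15.5, 88.6, 12.2]
contact_force: [0.4, 0.4, 0.3]
grip_width: 25.6
t 6.45 p [570.   54.8  64.8] need mm tool [-0.3  0.4 80.6] jaw 86.7 F [0.4 0.4 0.3] w 25.6 tilt x [ 0.025  0.005 -1.   ]
yaw rad 0.0018
```

View pics/w5.png

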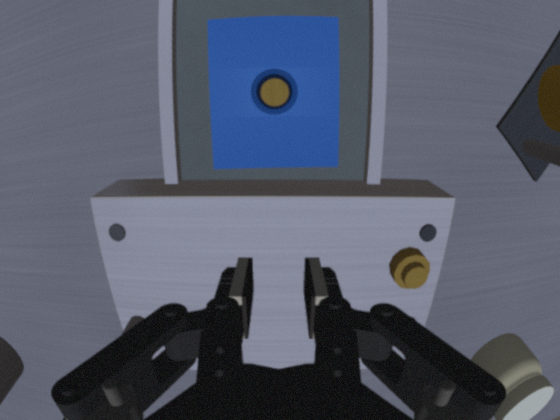

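View pics/s5c.png

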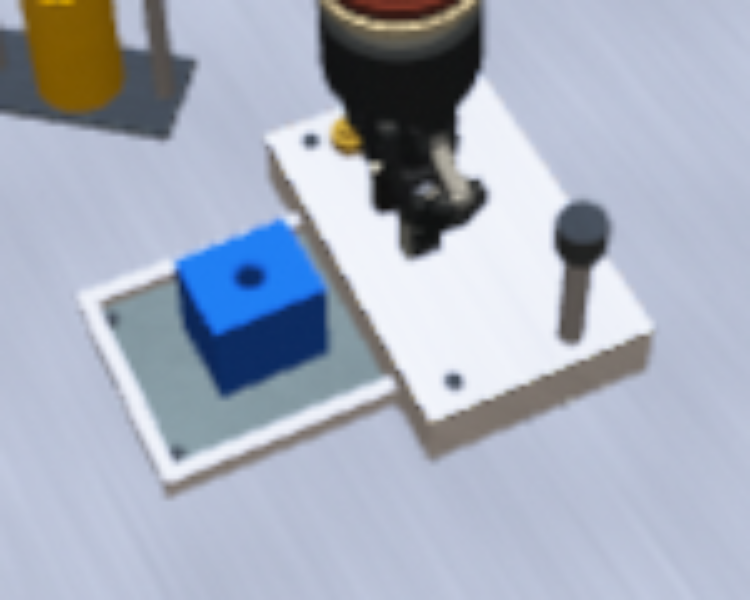

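The block lies flat with its bore up, at wrist (274,91) and side (240,235). I'll measure the bore, then retreat up.

```bash
python3 - <<'E'
from h import *
for n in ['wrist','side']:
  for l in ['bore_mouth','bore_floor']:
    for d in robot.mark_of(n,l)[:1]: print(n,l,np.round(d['centre'],1),round(d['score'],2),atz(n,d['centre'],62 if l=='bore_mouth' else 30).round(1))
print(atz('wrist',(274,91),62),atz('side',(239.5,235),62))
E
python3 -m creep '[{"translation":[-0.03,0,0.0],"yaw":0,"grip":0.7},{"translation":[-0.04,0,0],"yaw":0,"grip":0.4},{"translation":[-0.04,0,0],"yaw":0,"grip":0},{"translation":[-0.04,0,0],"yaw":0,"grip":0},{"translation":[-0.03,0,0],"yaw":0,"grip":0},{"translation":[0,0,0],"yaw":0,"grip":0}]'
python3 - <<'E'
from h import *
need([477.5,266.8,250],48.6)
snap('wrist','w6.png');snap('top','t6.png')
E
```

```text
wrist bore_mouth [273.4  89.4] 0.75 [482.2  57.8  62. ]
wrist bore_floor [276.1  93.7] 0.55 [483.9  58.7  30. ]
side bore_mouth [239.2 233.2] 0.8 [485.1  61.5  62. ]
[482.81680997  57.96978361  62.        ] [483.26415198  56.22421921  62.        ]
clock: 7.5
position: [564.6, 53.8, 249.5]
tcp_rot: [16.6, 88.6, 13.3]
contact_force: [0.2, -0.5, 0.2]
grip_width: 85.6
t 7.5 p [564.6  53.8 249.5] need mm tool [ -1.3 207.6 -99.2] jaw 86.7 F [ 0.2 -0.5  0.2] w 85.6 tilt x [ 0.023  0.005 -1.   ]
yaw rad 0.665
```

View pics/w6.png

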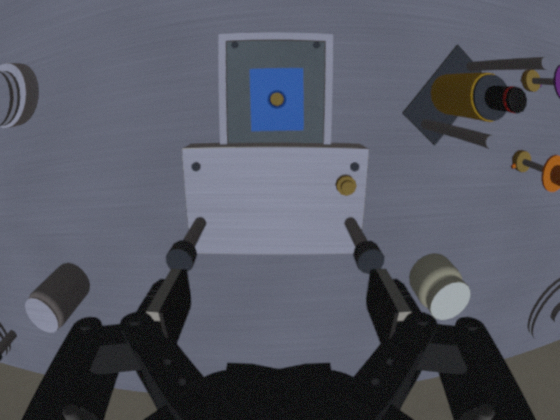

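View pics/t6.png

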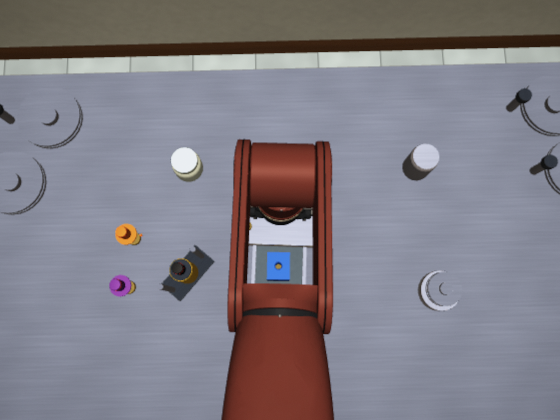

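```bash

python3 -m creep '[{"translation":[0,0.03,-0.014],"yaw":0,"grip":0},{"translation":[0,0.04,-0.02],"yaw":0,"grip":0},{"translation":[0,0.04,-0.02],"yaw":0,"grip":0},{"translation":[0,0.04,-0.02],"yaw":0,"grip":0},{"translation":[0,0.03,-0.014],"yaw":0,"grip":0},{"translation":[0,0.01,-0.005],"yaw":0.1,"grip":0},{"translation":[0,0,0],"yaw":0.16,"grip":0},{"translation":[0,0,0],"yaw":0.16,"grip":0},{"translation":[0,0,0],"yaw":0.14,"grip":0},{"translation":[0,0,0],"yaw":0.08,"grip":0},{"translation":[0,0,0],"yaw":0,"grip":0}]'
python3 - <<'E'
from h import *
need([477.5,266.8,180],48.6)
snap('wrist','w7.png')
for l in ['gauge_grip','stand']:
  print(l,[(np.round(d['centre'],1),round(d['score'],2)) for d in robot.mark_of('wrist',l)[:3]])
E
```

```text
clock: 8.98
position: [466.3, 251.8, 219.6]
tcp_rot: [-125.7, 88.7, -166.8]
contact_force: [0.3, 0.2, -0.2]
grip_width: 85.4
t 8.975 p [466.3 251.8 219.6] need mm tool [39.3 19.4 -0.9] jaw 48.86 F [ 0.3  0.2 -0.2] w 85.4 tilt x [-0.022 -0.005 -1.   ]
yaw rad 0.0045
gauge_grip [(array([414.1,  75. ]), 0.97), (array([304.7, 216.5]), 0.83), (array([479.1, 192. ]), 0.77)]
stand []
```

View pics/w7.png

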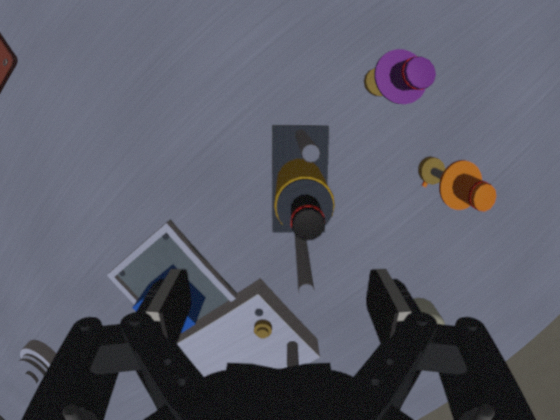

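The wrist view shows the black gauge head top at (308,224) between two guard pins at (311,153) and (306,288).

```bash
python3 - <<'E'
from h import *
print(atz('wrist',(308,224),139),atz('wrist',(304.7,216.5),123),'flange',atz('wrist',(303.5,203),99))
a,b=atz('wrist',(311,153),143),atz('wrist',(306,288),143);print(a,b,(a+b)/2,np.degrees(np.arctan2(*(b-a)[[1,0]])))
need([477.8,267,124],48.6)
E
```

```text
[477.25626915 267.57049049 139.        ] [476.55628429 266.47237661 123.        ] flange [474.60572005 268.75999344  99.        ]
[440.30340334 300.32536228 143.        ] [514.13453101 235.46376907 143.        ] [477.21896718 267.89456568 143.        ] -41.29972086020997
t 9.125 p [466.7 252.  220.6] need mm tool [96.3 20.2 -0.3] jaw 48.91 F [ 0.5 -0.3  0.5] w 85.3 tilt x [-0.02  -0.005 -1.   ]
yaw rad 0.0053
```

```bash

python3 -m creep '[{"translation":[0.01,0.01,0],"yaw":0.005,"grip":0},{"translation":[0.01,0.008,0],"yaw":0,"grip":0},{"translation":[0,0,0],"yaw":0,"grip":0},{"translation":[0,0,0],"yaw":0,"grip":0}]'
python3 - <<'E'
from h import *
need([477.3,267,122],48.6)
E
```

```text
clock: 9.62
position: [478.9, 266.5, 197.9]
tcp_rot: [-125.7, 88.7, -167.0]
contact_force: [0.3, -0.3, 1.0]
grip_width: 85.4
t 9.625 p [478.9 266.5 197.9] need mm tool [75.9  0.7 -0.6] jaw 48.71 F [ 0.3 -0.3  1. ] w 85.4 tilt x [-0.021 -0.005 -1.   ]
yaw rad 0.0019
```

```bash

python3 -m creep '[{"translation":[0.015,0,0],"yaw":0.002,"grip":0},{"translation":[0.02,0,0],"yaw":0,"grip":0},{"translation":[0.015,0,0],"yaw":0,"grip":0},{"translation":[0.01,0,0],"yaw":0,"grip":0},{"translation":[0,0,0],"yaw":0,"grip":0},{"translation":[0,0,0],"yaw":0,"grip":0}]' 40
python3 - <<'E'
from h import *
need([477.3,267,122],48.6)
snap('wrist','w8.png')
E
```

```text
clock: 10.38
position: [477.5, 265.9, 134.7]
tcp_rot: [-125.6, 88.8, -167.0]
contact_force: [0.3, 0.1, 0.3]
grip_width: 85.4
t 10.375 p [477.5 265.9 134.7] need mm tool [12.7  0.9 -0.7] jaw 48.57 F [0.3 0.1 0.3] w 85.4 tilt x [-0.021 -0.005 -1.   ]
yaw rad -0.0006
```

View pics/w8.png

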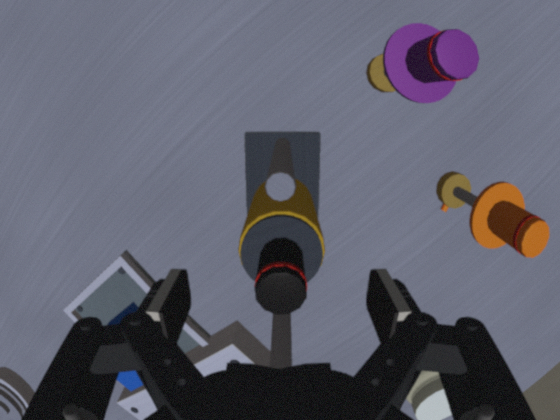

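The head is centred between the jaws, at column 281 with the pads at 180 and 378. I'll descend and close.

```bash

python3 -m creep '[{"translation":[0.008,0.001,-0.0005],"yaw":0,"grip":0},{"translation":[0.003,0,0],"yaw":0,"grip":0},{"translation":[0,0,0],"yaw":0,"grip":0}]' 40
python3 - <<'E'
from h import *
need([477.3,267,123],48.6)
E
```

```text
clock: 10.8
position: [478.3, 267.3, 124.1]
tcp_rot: [-126.5, 88.9, -167.9]
contact_force: [-0.3, 0.5, 0.9]
grip_width: 85.6
t 10.8 p [478.3 267.3 124.1] need mm tool [ 1.1 -0.8 -0.5] jaw 48.57 F [-0.3  0.5  0.9] w 85.6 tilt x [-0.019 -0.004 -1.   ]
yaw rad -0.0005
```

```bash

python3 -m creep '[{"translation":[0.001,-0.0008,0],"yaw":0,"grip":0.3},{"translation":[0,0,0],"yaw":0,"grip":0.6},{"translation":[0,0,0],"yaw":0,"grip":0.8},{"translation":[0,0,0],"yaw":0,"grip":1},{"translation":[0,0,0],"yaw":0,"grip":1},{"translation":[0,0,0],"yaw":0,"grip":1}]' 60
python3 - <<'E'
from h import *
need([477.3,267,123],48.6)
snap('wrist','w9.png')
E
```

```text
clock: 11.55
position: [478.1, 266.9, 123.6]
tcp_rot: [-127.3, 89.0, -168.7]
contact_force: [0.1, -0.6, 0.6]
grip_width: 22.7
t 11.55 p [478.1 266.9 123.6] need mm tool [ 0.7 -0.5 -0.7] jaw 48.57 F [ 0.1 -0.6  0.6] w 22.7 tilt x [-0.018 -0.004 -1.   ]
yaw rad -0.0005
```

View pics/w9.png

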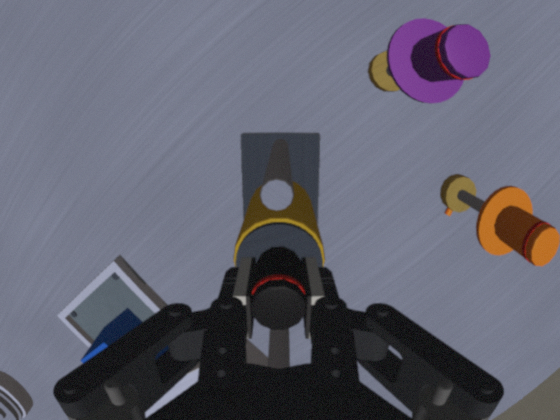

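The head is gripped between the pads, at (278,300). I'll lift it out slowly.

```bash

python3 -m creep '[{"translation":[-0.01,-0.0002,-0.0002],"yaw":0,"grip":1},{"translation":[-0.015,-0.0003,-0.0003],"yaw":0,"grip":1},{"translation":[-0.015,-0.0003,-0.0003],"yaw":0,"grip":1},{"translation":[-0.015,-0.0003,-0.0003],"yaw":0,"grip":1},{"translation":[-0.015,-0.0003,-0.0003],"yaw":0,"grip":1},{"translation":[-0.015,-0.0003,-0.0003],"yaw":0,"grip":1},{"translation":[-0.015,0,0],"yaw":0,"grip":1},{"translation":[0,0,0],"yaw":0,"grip":1},{"translation":[0,0,0],"yaw":0,"grip":1}]' 60
python3 - <<'E'
from h import *
need([477.3,267,245],48.6)
snap('side','s10.png');snap('wrist','w10.png')
im=cv2.imread('pics/s10.png');cv2.imwrite('pics/s10c.png',cv2.resize(im[80:260,140:300],None,fx=4,fy=4)[:600])
E
```

```text
clock: 12.72
position: [477.6, 267.2, 232.0]
tcp_rot: [-127.9, 89.1, -169.4]
contact_force: [0.2, 0.2, -1.9]
grip_width: 22.3
t 12.725 p [477.6 267.2 232. ] need mm tool [-13.   -0.5  -0.3] jaw 48.57 F [ 0.2  0.2 -1.9] w 22.3 tilt x [-0.016 -0.003 -1.   ]
yaw rad -0.0005
```

View pics/s10c.png

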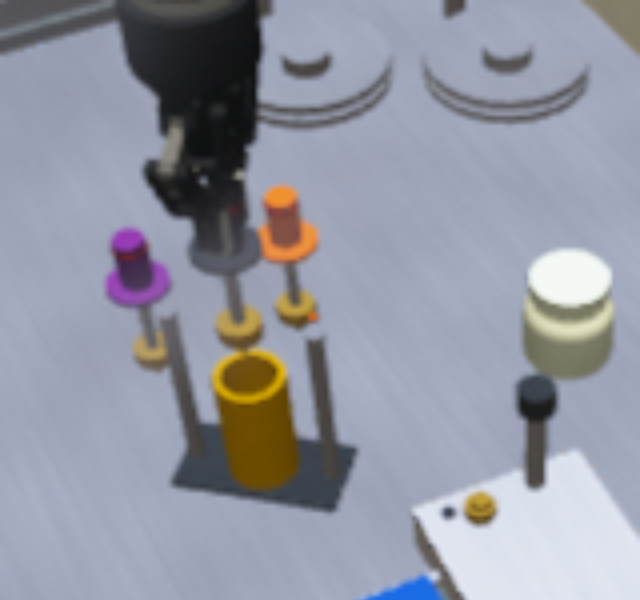

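View pics/w10.png

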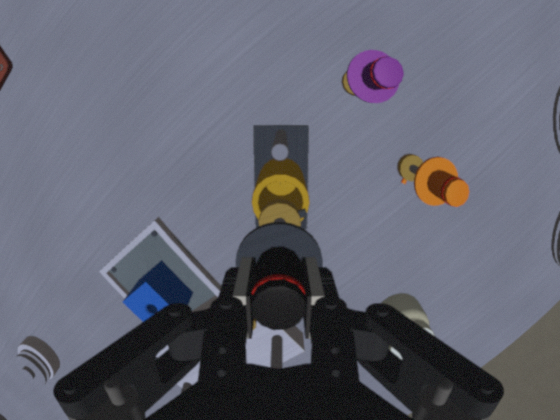

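The gauge is out of the tube: the side view shows the rod hanging free with its collar above the rim. I'll carry it over the block.

```bash

python3 -m creep '[{"translation":[-0.01,-0.016,0.015],"yaw":0,"grip":1},{"translation":[-0.004,-0.028,0.026],"yaw":0,"grip":1},{"translation":[0,-0.028,0.026],"yaw":0,"grip":1},{"translation":[0,-0.028,0.026],"yaw":0,"grip":1},{"translation":[0,-0.022,0.02],"yaw":0,"grip":1},{"translation":[0,-0.01,0.009],"yaw":0,"grip":1},{"translation":[0,0,0],"yaw":0,"grip":1},{"translation":[0,0,0],"yaw":0,"grip":1}]' 60
python3 - <<'E'
from h import *
need([483,57.5,220],48.6)
E
```

```text
clock: 13.82
position: [479.6, 83.6, 241.3]
tcp_rot: [-130.8, 88.5, -172.2]
contact_force: [-0.1, 0.4, -1.1]
grip_width: 22.3
t 13.825 p [479.6  83.6 241.3] need mm tool [ 21.3 -16.9  20.2] jaw 48.68 F [-0.1  0.4 -1.1] w 22.3 tilt x [-0.025 -0.003 -1.   ]
yaw rad 0.0014
```

```bash

python3 -m creep '[{"translation":[0.005,-0.009,0.01],"yaw":0,"grip":1},{"translation":[0.01,-0.008,0.01],"yaw":0,"grip":1},{"translation":[0,0,0],"yaw":0,"grip":1},{"translation":[0,0,0],"yaw":0,"grip":1}]' 60
python3 - <<'E'
from h import *
need([483,57.5,200],48.6)
snap('side','s11.png');snap('wrist','w11.png');snap('top','t11.png')
im=cv2.imread('pics/s11.png');cv2.imwrite('pics/s11c.png',cv2.resize(im[120:300,160:320],None,fx=4,fy=4,interpolation=cv2.INTER_CUBIC)[:600])
im=cv2.imread('pics/w11.png');cv2.imwrite('pics/w11c.png',cv2.resize(im[100:300,180:380],None,fx=3,fy=3,interpolation=cv2.INTER_CUBIC))
for n in ['side','wrist']:
  for l in ['rod_tip','bore_mouth','collar_face']:
    print(n,l,[(np.round(d['centre'],1),round(d['score'],2)) for d in robot.mark_of(n,l)[:3]])
E
```

```text
clock: 14.32
position: [483.0, 57.4, 224.5]
tcp_rot: [-132.1, 88.5, -173.2]
contact_force: [0.4, 0.5, -1.0]
grip_width: 22.4
t 14.325 p [483.   57.4 224.5] need mm tool [24.5  0.6  0.4] jaw 48.82 F [ 0.4  0.5 -1. ] w 22.4 tilt x [-0.026 -0.003 -1.   ]
yaw rad 0.0039
side rod_tip [(array([235.4, 222.1]), 0.9), (array([180.5, 173.2]), 0.77), (array([282.6, 152.8]), 0.63)]
side bore_mouth [(array([237.6, 235. ]), 0.64), (array([235., 218.]), 0.48)]
side collar_face [(array([212. , 160.3]), 0.59), (array([179.5, 168.5]), 0.5), (array([234.5, 219.6]), 0.49)]
wrist rod_tip [(array([516.2,  69.1]), 0.95), (array([276.6, 214.9]), 0.66)]
wrist bore_mouth [(array([277.6, 196. ]), 0.95), (array([276.8, 212.3]), 0.74)]
wrist collar_face [(array([527.4,  65.1]), 0.86), (array([279. , 215.5]), 0.59)]
```

View pics/s11c.png

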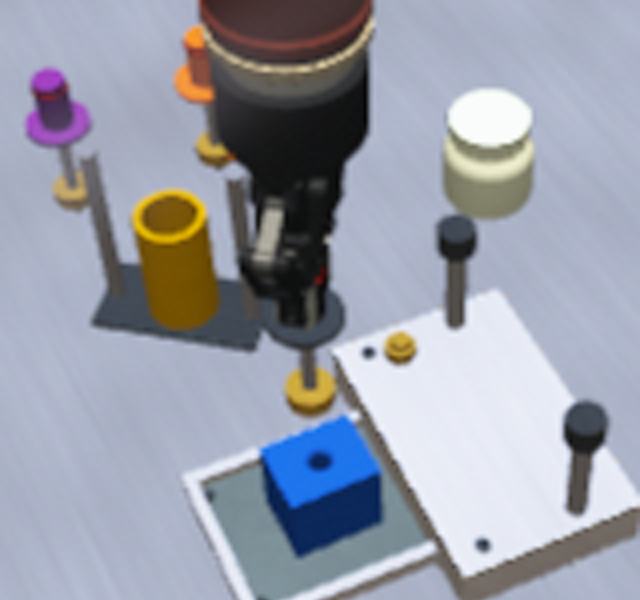

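View pics/w11c.png

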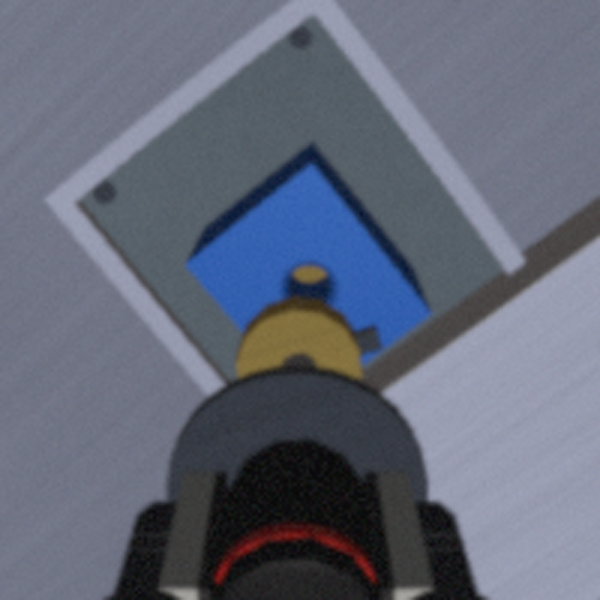

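View pics/t11.png

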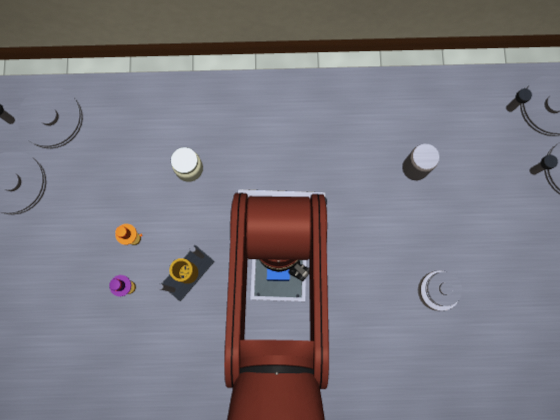

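```bash
python3 - <<'E'
from h import *
print('bore w',atz('wrist',(283,194.5),62),'s',atz('side',(239.9,235),62))
p,Rt=tool()
for z in [62,111,128,140,198]:
    print(z,'at TCPxy',proj('wrist',[p[0],p[1],z]).round(1),proj('side',[p[0],p[1],z]).round(1))
im=cv2.imread('pics/w11.png');cv2.imwrite('pics/w11d.png',cv2.resize(im[170:240,240:320],None,fx=8,fy=8,interpolation=cv2.INTER_CUBIC))
im=cv2.imread('pics/s11.png');cv2.imwrite('pics/s11d.png',cv2.resize(im[185:255,205:275],None,fx=8,fy=8,interpolation=cv2.INTER_CUBIC))
E
```

```text
bore w [482.65133593  59.22962089  62.        ] s [484.12335696  55.74086317  62.        ]
62 at TCPxy [282.  195.9] [239.2 234.6]
111 at TCPxy [281.5 212.7] [238.  222.4]
128 at TCPxy [281.3 220.1] [237.6 218. ]
140 at TCPxy [281.1 225.9] [237.3 214.7]
198 at TCPxy [280.  264.6] [235.7 198.3]
```

View pics/w11d.png

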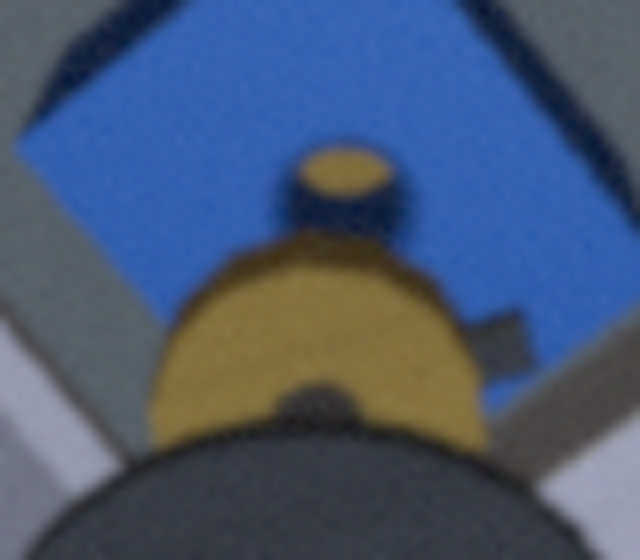

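View pics/s11d.png

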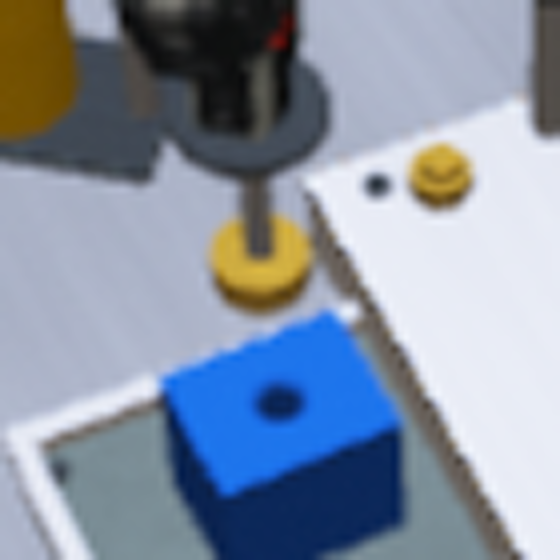

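```bash
python3 - <<'E'
from h import *
p,Rt=tool(); z=Rt[:,2]*[1,1,0]; 
for off in (-2,0,2):
  for zb in (125,128,131):
    c=np.array([p[0],p[1],0])+z*off
    top=proj('wrist',c-15*z+[0,0,zb+12]);bot=proj('wrist',c-15*z+[0,0,zb]); rod=proj('wrist',c-4.5*z+[0,0,zb+12])
    print(off,zb,top.round(1)[1],bot.round(1)[1],rod.round(1)[1],'side top c',proj('side',c+[0,0,zb+12]).round(1))
print('meas 203.1 198.8 218 ; side 237.6 ~216')
print(proj('wrist',[p[0],p[1],62]),'plug z options',[proj('wrist',[p[0],p[1],q]).round(1).tolist() for q in (22,30,38)])
E
```

```text
-2 125 201.3 196.6 215.7 side top c [236.5 215.4]
-2 128 202.5 197.7 217.1 side top c [236.5 214.6]
-2 131 203.8 198.9 218.5 side top c [236.4 213.8]
0 125 204.0 199.2 218.4 side top c [237.4 215.6]
0 128 205.3 200.4 219.8 side top c [237.3 214.7]
0 131 206.6 201.6 221.3 side top c [237.2 213.9]
2 125 206.8 201.9 221.1 side top c [238.2 215.7]
2 128 208.1 203.0 222.5 side top c [238.1 214.9]
2 131 209.5 204.3 224.0 side top c [238.  214.1]
meas 203.1 198.8 218 ; side 237.6 ~216
[281.96434069 195.90842201] plug z options [[282.2, 185.7], [282.2, 187.5], [282.1, 189.5]]
```

```bash

python3 -m creep '[{"translation":[0.006,0.0018,0.0005],"yaw":0,"grip":1},{"translation":[0.01,0.0002,0.0002],"yaw":0,"grip":1},{"translation":[0.006,0.0002,0.0002],"yaw":0,"grip":1},{"translation":[0,0,0],"yaw":0,"grip":1},{"translation":[0,0,0],"yaw":0,"grip":1}]' 60
python3 - <<'E'
from h import *
need([483+1.5,57.4+1.1,180],48.6)
snap('side','s12.png');snap('wrist','w12.png')
im=cv2.imread('pics/w12.png');cv2.imwrite('pics/w12d.png',cv2.resize(im[170:240,240:320],None,fx=8,fy=8,interpolation=cv2.INTER_CUBIC))
im=cv2.imread('pics/s12.png');cv2.imwrite('pics/s12d.png',cv2.resize(im[185:255,205:275],None,fx=8,fy=8,interpolation=cv2.INTER_CUBIC))
E
```

```text
clock: 15.4
position: [484.3, 58.8, 200.5]
tcp_rot: [-131.8, 88.4, -173.0]
contact_force: [0.9, 0.0, -1.2]
grip_width: 22.5
t 15.4 p [484.3  58.8 200.5] need mm tool [20.5  0.3  0.7] jaw 48.88 F [ 0.9  0.  -1.2] w 22.5 tilt x [-0.027 -0.003 -1.   ]
yaw rad 0.0049
```

View pics/w12d.png

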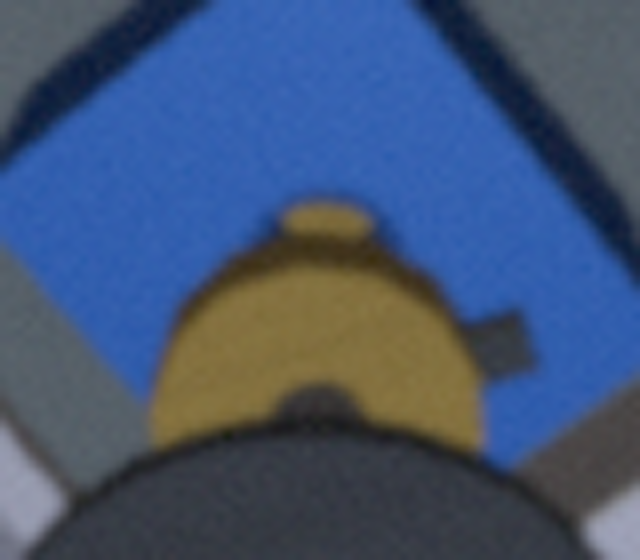

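View pics/s12d.png

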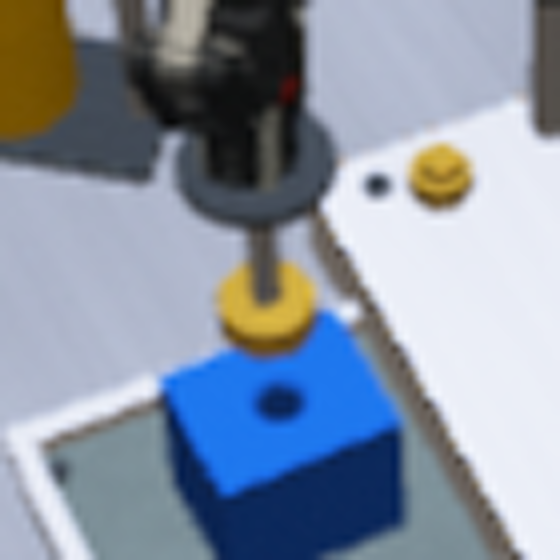

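```bash

python3 -m creep '[{"translation":[0.006,0.0008,0.0007],"yaw":0,"grip":1},{"translation":[0.006,0.0001,0.0001],"yaw":0,"grip":1},{"translation":[0.004,0.0001,0.0001],"yaw":0,"grip":1},{"translation":[0,0,0],"yaw":0,"grip":1},{"translation":[0,0,0],"yaw":0,"grip":1}]' 60
python3 - <<'E'
from h import *
need([485.1,58.8,180],48.6)
snap('side','s13.png');snap('wrist','w13.png')
im=cv2.imread('pics/w13.png');cv2.imwrite('pics/w13d.png',cv2.resize(im[170:240,240:320],None,fx=8,fy=8,interpolation=cv2.INTER_CUBIC))
im=cv2.imread('pics/s13.png');cv2.imwrite('pics/s13d.png',cv2.resize(im[185:255,205:275],None,fx=8,fy=8,interpolation=cv2.INTER_CUBIC))
E
```

```text
clock: 16.12
position: [485.5, 58.9, 183.7]
tcp_rot: [-131.6, 88.5, -172.8]
contact_force: [-0.4, 0.3, -1.7]
grip_width: 22.5
t 16.125 p [485.5  58.9 183.7] need mm tool [ 3.7 -0.2 -0.1] jaw 48.87 F [-0.4  0.3 -1.7] w 22.5 tilt x [-0.026 -0.003 -1.   ]
yaw rad 0.0048
```

View pics/w13d.png

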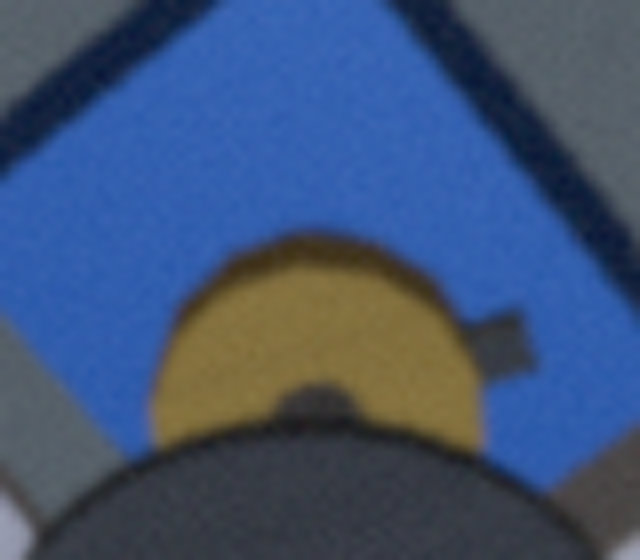

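View pics/s13d.png

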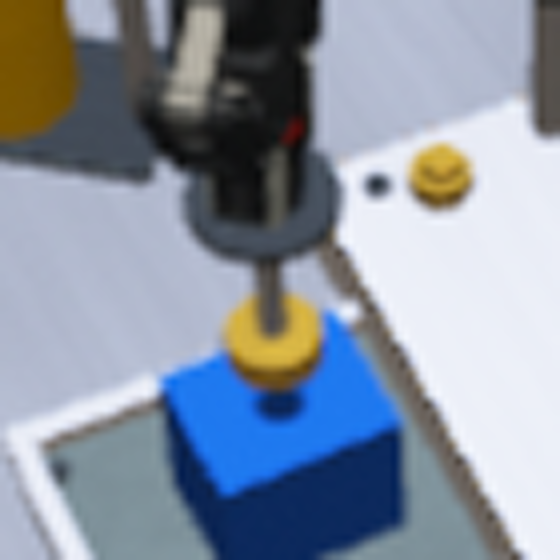

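The collar is centred over the bore in the side view. I'll lower in small steps and watch the force.

```bash

python3 -m creep '[{"translation":[0.003,0.0001,0.0001],"yaw":0,"grip":1},{"translation":[0.003,0.0001,0.0001],"yaw":0,"grip":1},{"translation":[0.003,0.0001,0.0001],"yaw":0,"grip":1},{"translation":[0,0,0],"yaw":0,"grip":1}]' 60
python3 -m creep '[{"translation":[0.003,0.0001,0.0001],"yaw":0,"grip":1},{"translation":[0.003,0.0001,0.0001],"yaw":0,"grip":1},{"translation":[0,0,0],"yaw":0,"grip":1}]' 60
python3 - <<'E'
from h import *
need([485.1,58.8,180],48.6)
snap('side','s14.png')
im=cv2.imread('pics/s14.png');cv2.imwrite('pics/s14d.png',cv2.resize(im[185:255,205:275],None,fx=8,fy=8,interpolation=cv2.INTER_CUBIC))
E
```

```text
clock: 16.73
position: [485.8, 58.9, 174.3]
tcp_rot: [-131.5, 88.5, -172.6]
contact_force: [-0.5, 0.5, -1.3]
grip_width: 22.6
clock: 17.1
position: [485.9, 58.9, 167.8]
tcp_rot: [-131.4, 88.5, -172.5]
contact_force: [-0.3, 0.8, -1.1]
grip_width: 22.4
t 17.1 p [485.9  58.9 167.8] need mm tool [-12.1  -0.8  -0.7] jaw 48.88 F [-0.3  0.8 -1.1] w 22.4 tilt x [-0.026 -0.003 -1.   ]
yaw rad 0.0048
```

View pics/s14d.png

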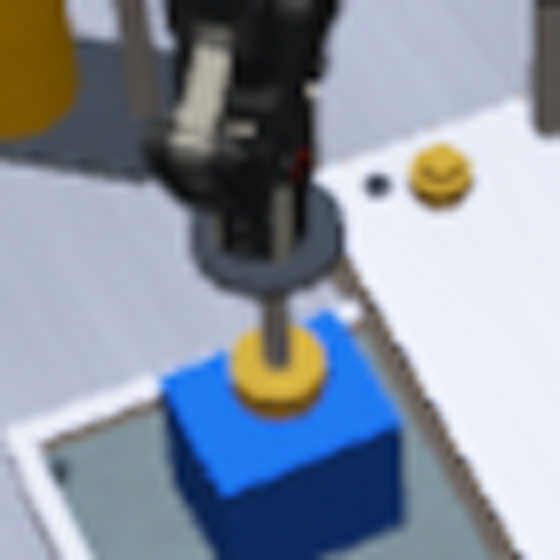

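The tip is in the bore with no contact force. I'll continue.

```bash

python3 -m creep '[{"translation":[0.003,0.0001,0.0001],"yaw":0,"grip":1},{"translation":[0.003,0.0001,0.0001],"yaw":0,"grip":1},{"translation":[0,0,0],"yaw":0,"grip":1}]' 60
python3 -m creep '[{"translation":[0.003,0.0001,0.0001],"yaw":0,"grip":1},{"translation":[0.003,0.0001,0.0001],"yaw":0,"grip":1},{"translation":[0,0,0],"yaw":0,"grip":1}]' 60
python3 -m creep '[{"translation":[0.003,0.0001,0.0001],"yaw":0,"grip":1}]' 60
python3 -m creep '[{"translation":[0.002,0.0001,0.0001],"yaw":0,"grip":1}]' 60
```

```text
clock: 17.52
position: [486.2, 58.9, 161.7]
tcp_rot: [-131.4, 88.5, -172.5]
contact_force: [-0.4, 0.3, -1.4]
grip_width: 22.6
clock: 17.9
position: [486.5, 58.9, 155.7]
tcp_rot: [-130.8, 88.6, -172.0]
contact_force: [-0.3, 0.8, -1.6]
grip_width: 22.5
clock: 18.02
position: [486.7, 58.8, 152.8]
tcp_rot: [-130.6, 88.6, -171.8]
contact_force: [-1.1, -0.4, 1.0]
grip_width: 22.2
clock: 18.15
position: [486.8, 58.8, 150.6]
tcp_rot: [-130.6, 88.6, -171.7]
contact_force: [-0.5, 0.0, 0.3]
grip_width: 22.3
```

```bash

python3 -m creep '[{"translation":[0.002,-0.0002,-0.0002],"yaw":0,"grip":1}]' 60
python3 -m creep '[{"translation":[0.002,-0.0001,-0.0001],"yaw":0,"grip":1}]' 60
python3 -m creep '[{"translation":[0.002,0,0],"yaw":0,"grip":1}]' 60
python3 -c "
from h import *
need([485.1,58.8,140],48.6)
snap('side','s15.png')
im=cv2.imread('pics/s15.png');cv2.imwrite('pics/s15d.png',cv2.resize(im[185:255,205:275],None,fx=8,fy=8,interpolation=cv2.INTER_CUBIC))"
```

```text
clock: 18.27
position: [486.6, 58.8, 148.6]
tcp_rot: [-130.7, 88.6, -171.9]
contact_force: [0.1, 0.6, 0.6]
grip_width: 22.6
clock: 18.4
position: [486.6, 58.8, 146.6]
tcp_rot: [-130.6, 88.6, -171.8]
contact_force: [-0.2, 0.5, 0.4]
grip_width: 22.5
clock: 18.52
position: [486.5, 58.8, 144.5]
tcp_rot: [-130.5, 88.6, -171.6]
contact_force: [0.3, 0.3, 0.7]
grip_width: 22.7
t 18.525 p [486.5  58.8 144.5] need mm tool [ 4.5 -0.9 -1. ] jaw 48.88 F [0.3 0.3 0.7] w 22.7 tilt x [-0.024 -0.004 -1.   ]
yaw rad 0.0048
```

View pics/s15d.png

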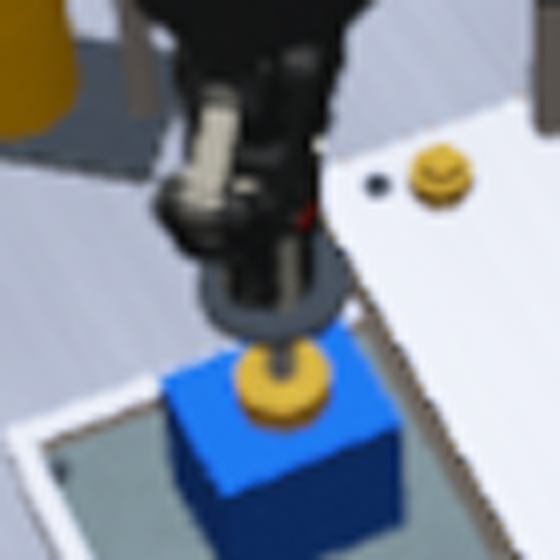

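The collar rests on the block face and is sliding up the rod. I'll go on in finer steps.

```bash

python3 -m creep '[{"translation":[0.0015,-0.0001,-0.0001],"yaw":0,"grip":1}]' 60
python3 -m creep '[{"translation":[0.0015,-0.0001,-0.0001],"yaw":0,"grip":1}]' 60
python3 -m creep '[{"translation":[0.0015,-0.0001,-0.0001],"yaw":0,"grip":1}]' 60|sed -n 4p
python3 -m creep '[{"translation":[0.001,0,0],"yaw":0,"grip":1}]' 60
```

```text
clock: 18.7
position: [486.4, 58.8, 142.8]
tcp_rot: [-130.6, 88.6, -171.8]
contact_force: [-0.1, 0.3, 0.3]
grip_width: 22.5
clock: 18.82
position: [486.9, 58.7, 142.2]
tcp_rot: [-129.5, 88.7, -170.6]
contact_force: [-3.2, -0.8, 11.0]
grip_width: 22.6
contact_force: [-3.8, -0.4, 12.6]
clock: 19.08
position: [487.4, 58.4, 142.3]
tcp_rot: [-127.3, 88.8, -168.4]
contact_force: [-3.2, -0.1, 7.4]
grip_width: 22.4
```

Bottomed: 11 to 13 N with TCP z at 142.2, which puts the plug about 33 mm deep and within the given range. I'll hold it with small pushes.

```bash

python3 -m creep '[{"translation":[0.0014,-0.0004,-0.0004],"yaw":0,"grip":1},{"translation":[0.0014,-0.0004,-0.0004],"yaw":0,"grip":1},{"translation":[0.0014,-0.0004,-0.0004],"yaw":0,"grip":1},{"translation":[0.0014,-0.0004,-0.0004],"yaw":0,"grip":1}]' 60
python3 -m creep '[{"translation":[0.0014,-0.0003,-0.0003],"yaw":0,"grip":1},{"translation":[0.0014,-0.0003,-0.0003],"yaw":0,"grip":1},{"translation":[0.0014,-0.0003,-0.0003],"yaw":0,"grip":1},{"translation":[0.0014,-0.0003,-0.0003],"yaw":0,"grip":1}]' 60
```

```text
clock: 19.58
position: [486.9, 58.4, 142.2]
tcp_rot: [-125.1, 89.0, -166.2]
contact_force: [-3.2, 0.8, 9.4]
grip_width: 22.3
clock: 20.08
position: [486.7, 58.4, 142.2]
tcp_rot: [-121.7, 89.1, -162.8]
contact_force: [-3.6, -0.6, 10.4]
grip_width: 22.6
```

```bash

python3 -m creep '[{"translation":[0.0014,-0.0004,-0.0004],"yaw":0,"grip":1},{"translation":[0.0014,-0.0004,-0.0004],"yaw":0,"grip":1},{"translation":[0.0014,-0.0004,-0.0004],"yaw":0,"grip":1},{"translation":[0.0014,-0.0004,-0.0004],"yaw":0,"grip":1},{"translation":[0.0014,-0.0004,-0.0004],"yaw":0,"grip":1},{"translation":[0.0014,-0.0004,-0.0004],"yaw":0,"grip":1}]' 60
python3 -c "
from h import *
snap('side','s16.png');snap('wrist','w16.png')
need([485.1,58.8,140],48.6)
im=cv2.imread('pics/s16.png');cv2.imwrite('pics/s16d.png',cv2.resize(im[185:255,205:275],None,fx=8,fy=8,interpolation=cv2.INTER_CUBIC))"
python3 -m creep '[{"translation":[0.0014,-0.0003,-0.0003],"yaw":0,"grip":1},{"translation":[0.0014,-0.0003,-0.0003],"yaw":0,"grip":1},{"translation":[0.0014,-0.0003,-0.0003],"yaw":0,"grip":1},{"translation":[0.0014,-0.0003,-0.0003],"yaw":0,"grip":1},{"translation":[0.0014,-0.0003,-0.0003],"yaw":0,"grip":1},{"translation":[0.0014,-0.0003,-0.0003],"yaw":0,"grip":1}]' 60
```

```text
clock: 20.82
position: [486.0, 58.4, 142.2]
tcp_rot: [-113.0, 89.4, -154.0]
contact_force: [-3.0, -0.4, 8.6]
grip_width: 22.2
t 20.925 p [485.9  58.4 142.2] need mm tool [ 2.2 -0.2 -0.9] jaw 48.95 F [-2.7 -0.   9.3] w 22.7 tilt x [-0.009 -0.004 -1.   ]
yaw rad 0.0061
clock: 21.68
position: [485.6, 58.3, 142.2]
tcp_rot: [-95.2, 89.6, -136.2]
contact_force: [-4.0, -0.9, 11.0]
grip_width: 22.6
```

View pics/s16d.png

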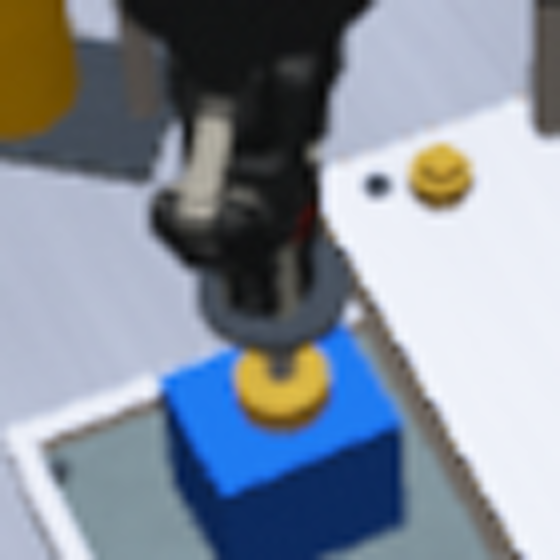

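View pics/w16.png

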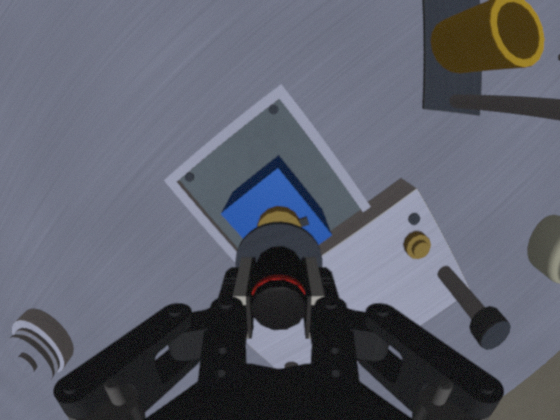

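Pressed for about 2.9 s at roughly 10 N, with the collar on the face. I'll ease off, then open.

```bash

python3 -m creep '[{"translation":[0.0004,0,0],"yaw":0,"grip":1},{"translation":[0,0,0],"yaw":0,"grip":1},{"translation":[0,0,0],"yaw":0,"grip":1}]' 25
python3 -m creep '[{"translation":[0,0,0],"yaw":0,"grip":0.7},{"translation":[0,0,0],"yaw":0,"grip":0.68}]' 
python3 -c "
from h import *
snap('wrist','w17.png');snap('side','s17.png')
need([485.1,58.8,140],48.6)
im=cv2.imread('pics/s17.png');cv2.imwrite('pics/s17d.png',cv2.resize(im[185:255,205:275],None,fx=8,fy=8,interpolation=cv2.INTER_CUBIC))"
```

```text
clock: 22.05
position: [485.1, 58.6, 142.4]
tcp_rot: [-103.3, 89.6, -144.3]
contact_force: [-1.4, -0.4, 2.6]
grip_width: 22.8
clock: 22.3
position: [485.3, 58.5, 141.9]
tcp_rot: [-99.6, 89.6, -140.6]
contact_force: [-0.1, -0.4, -0.6]
grip_width: 27.4
t 22.4 p [485.2  58.5 141.9] need mm tool [ 1.9  0.2 -0.3] jaw 48.98 F [-0.1  0.3  0.3] w 27.2 tilt x [-0.006 -0.004 -1.   ]
yaw rad 0.0067
```

View pics/w17.png

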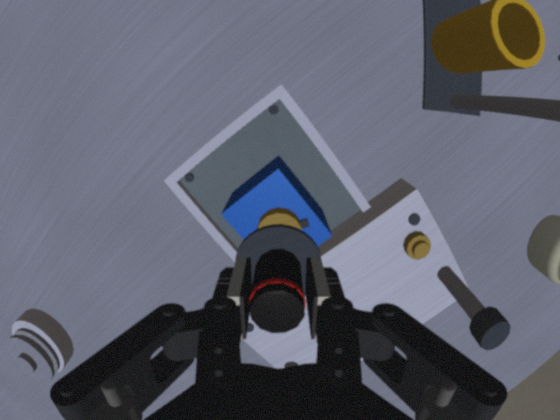

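View pics/s17d.png

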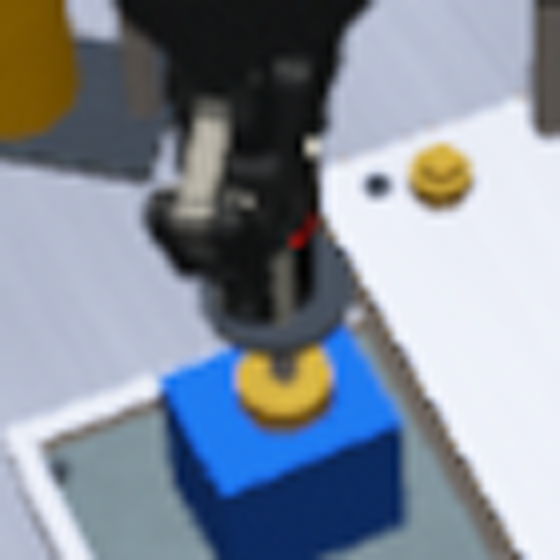

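The head shifted about a millimetre and the gauge stands free. I'll open fully and rise.

```bash

python3 -m creep '[{"translation":[0,0,0],"yaw":0,"grip":0.4},{"translation":[0,0,0],"yaw":0,"grip":0.1},{"translation":[0,0,0],"yaw":0,"grip":0},{"translation":[0,0,0],"yaw":0,"grip":0},{"translation":[-0.006,0,0],"yaw":0,"grip":0},{"translation":[-0.015,0,0],"yaw":0,"grip":0},{"translation":[-0.02,0,0],"yaw":0,"grip":0},{"translation":[-0.03,0,0],"yaw":0,"grip":0},{"translation":[-0.03,0,0],"yaw":0,"grip":0},{"translation":[0,0,0],"yaw":0,"grip":0},{"translation":[0,0,0],"yaw":0,"grip":0}]' 
python3 -c "
from h import *
snap('wrist','w18.png');snap('side','s18.png')
need([485.1,58.8,140],48.6)
im=cv2.imread('pics/s18.png');cv2.imwrite('pics/s18d.png',cv2.resize(im[165:275,180:320],None,fx=5,fy=5,interpolation=cv2.INTER_CUBIC))"
```

```text
clock: 23.78
position: [486.5, 58.9, 250.9]
tcp_rot: [-68.1, 89.7, -109.1]
contact_force: [0.1, -0.2, -0.3]
grip_width: 85.7
t 23.875 p [486.4  58.9 250.6] need mm tool [110.6  -0.4  -1.1] jaw 48.98 F [-0.1 -0.2 -0.5] w 85.5 tilt x [-0.002 -0.005 -1.   ]
yaw rad 0.0067
```

View pics/w18.png

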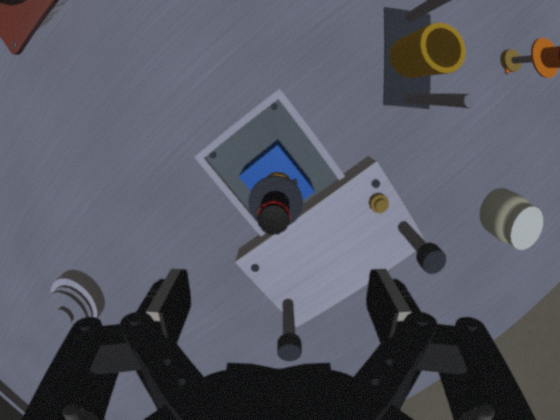

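View pics/s18d.png

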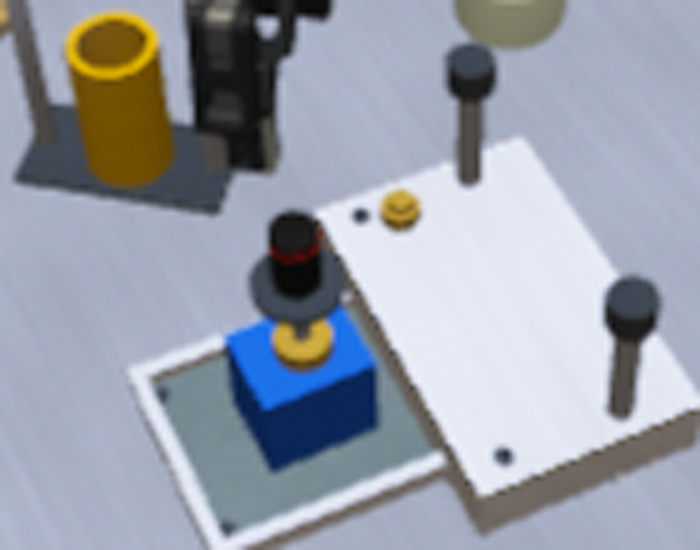

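```bash
python3 - <<'E'
from h import *
w=ray('wrist',(273,220)); s=ray('side',(238.7,209.2))
print('head top',tri([w,s]), atz('wrist',(273,220),157.6),atz('side',(238.7,209.2),157.6))
for n in ['side','wrist']:
  for l in ['gauge_grip','collar_face','bore_mouth','nut_center','roller_center','tub_center','can_center','block_center']:
    d=robot.mark_of(n,l)
    print(n,l,[(np.round(q['centre'],1).tolist(),round(q['score'],2)) for q in d[:2]])
im=cv2.imread('pics/w18.png');cv2.imwrite('pics/w18d.png',cv2.resize(im[130:250,210:340],None,fx=5,fy=5,interpolation=cv2.INTER_CUBIC))
E
```

```text
head top [485.08806793  55.59534939 159.54876492] [483.64933407  55.30445498 157.6       ] [487.71484424  57.41925433 157.6       ]
side gauge_grip [([240.5, 214.5], 0.68), ([171.2, 145.0], 0.52)]
side collar_face [([178.5, 169.2], 0.61), ([239.9, 234.5], 0.55)]
side bore_mouth [([237.2, 235.2], 0.92)]
side nut_center [([258.7, 203.5], 0.59), ([297.9, 383.3], 0.58)]
side roller_center [([297.5, 378.7], 0.68)]
side tub_center [([280.1, 157.6], 0.6)]
side can_center [([399.9, 299.9], 0.77)]
side block_center [([240.1, 241.0], 0.8)]
wrist gauge_grip [([273.7, 212.7], 0.64)]
wrist collar_face [([508.3, 61.7], 0.81), ([275.2, 185.1], 0.57)]
wrist bore_mouth [([273.8, 186.7], 0.78)]
wrist nut_center [([378.5, 200.9], 0.89), ([299.0, 204.9], 0.58)]
wrist roller_center [([65.5, 311.1], 0.59)]
wrist tub_center []
wrist can_center []
wrist block_center [([275.1, 176.4], 0.67)]
```

View pics/w18d.png

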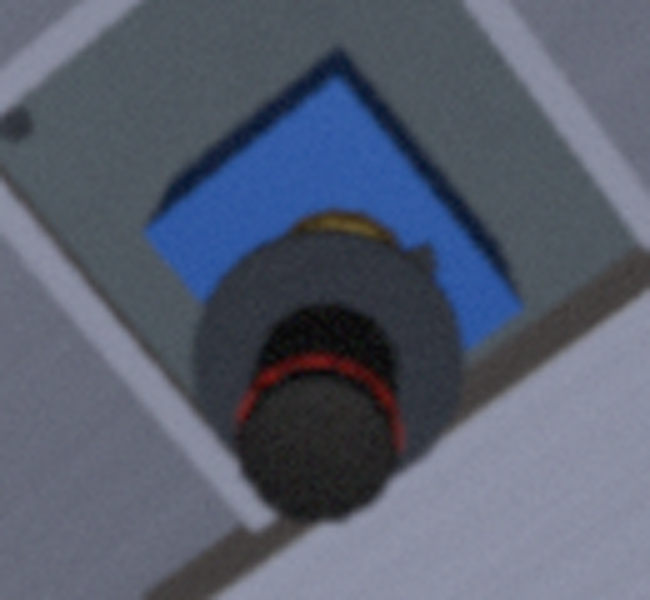

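```bash
python3 - <<'E'
from h import *
a=cv2.imread('pics/s18.png').astype(int); snap('side','s19.png'); b=cv2.imread('pics/s19.png').astype(int)
print(np.abs(a-b)[200:260,220:270].mean(),np.abs(a-b).mean())
s=robot.read_state();print(s['clock'],s['contact_force'])
print(robot.job_done())
E
```

```text
0.4572222222222222 0.500922619047619
24.725 [-0.04842482 -0.01603697 -0.31842819]
the job is handed in; nothing more can be done
None
```

I handed the job in at 24.7 s. `job_done` gives no verdict, so the checks below are my own.

**What I did**
- I pushed the blue block over the step from behind with two fingertips. It tumbled flat into the nest with its bore up.
- I took the black gauge from its stand and lowered the rod into the bore. The collar was pushed up the rod by the block's face.
- The rod bottomed about 33 mm below the mouth, within the given 24 to 40 mm. I kept it pressed for about 2.9 s; the readings were 7 to 13 N.
- I eased off, opened the fingers and rose clear.

**Last checks**
- **Gauge:** it stands in the bore with the collar on the block. Its head top came out at 159.5 mm against about 157.6 mm expected, with a lean of roughly 0.02 rad. The two camera rays for that point disagreed by about 4 mm in x and 2 mm in y, so these figures are rough.
- **At rest:** two side pictures taken before hand-in differed only by noise. The wrist read about 0.3 N, which is its zero noise.
- **Bystanders:** in the final side view the nut, tub and can were found within about 4 px (some 8 mm) of their first pixels. The roller was 4 px off, and I took that as detector scatter. The wrist view did not report the tub or the can at the end.

**What did not go smoothly:** the tool drifted a few millimetres and about 1.5 degrees after fast moves. While pressing there was also a side force of 3 to 4 N on the bore.

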